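# Load the proofing press and pin its bed

### The arm

A 7-joint arm with a two-finger parallel gripper is mounted at the origin on the work surface. World frame = base frame: x ahead of the robot, y to its left, z up, the work surface at z = 0. Lengths are in mm, angles in rad, forces in N, time in s.
With the tool pointing down it reaches from about 400 to 925 mm from the base axis. Payload 4.1 kg.
Tool frame: the origin (TCP) lies on the centre line of the jaws, within the pads' length; the fingertips stand 11 mm ahead of it and the grasp point (between the pads) lies 8 mm behind it; z points along the fingers, y is the line along which they close (so a half turn about z gives the same grasp; the last joint's range is limited). The gripper opens to 85 mm and grips with 20 to 120 N. Pads are 22 mm wide; open, the fingers measure 114 mm over their backs; the gripper's body (76 mm by 85 mm) begins 54 mm behind the grasp point. The pads swing forward as they close: fully open they stand 13 mm farther back than shut.
Start: joints at [-1.335, 0.398, 0.045, 1.537, -0.019, 1.207, -0.051], TCP at [213.557, 613.951, 242.347] pointing down, gripper open.
Joint ranges: [-2.82, 2.82], [-0.49, 2.23], [-1.37, 1.46], [0, 2.46], [-1.36, 4.5], [0.23, 2], [-2.94, 2.94]. Speed limits (rad/s): [2.57, 2.57, 3.14, 3.14, 3.14, 3.14, 3.14].

### API

Orientations are given as a unit quaternion [w, x, y, z].
In Python, from station import observe, vision, order gives the robot as it stands.
- The arm moves only by the tool step_arm, never from a script. Its argument "moves" is a list of rows, each an object of numbers: "tx", "ty", "tz": the shift along the tool's x, y, z normalised to -1 to 1, where 1 is 0.04 m; "ax", "ay", "az": the turn, a rotation vector about the tool's x, y, z normalised to -1 to 1, where 1 is 8 degrees; "jaw": the opening in per cent of the stroke, from 0 (shut) to 100 (fully open). In form: [{"tx": .., "ty": .., "tz": .., "ax": .., "ay": .., "az": .., "jaw": ..}, ...]. A call has 1 to 12 rows; each row shifts and turns the commanded pose from where the row before left it, along the tool's axes as they then stand; what a row does not reach is not made up. A row lasts 1/10 s, in which the tool goes at most 50 mm and 8.59 degrees, less where a joint would pass 70% of its speed; a pose out of reach is approached as far as the arm can. A call with a number of a shift or a turn outside -1 to 1 is refused whole. A call with a gripper value outside its range is refused whole. The fingers move at their own pace and stop on an object; "newtons" is the grip in N (left out, the last holds). Time passes only in rows, so rows that do not move let the fingers close. It gives the time, the measured TCP pose, the force, the opening and the grip force at its end, in the units of the state.
- observe(): the state, without advancing time (a new reading comes with each control period).
- vision.grab_frame(name): name is "side" or "top" or "wrist"; returns a dict with "image" (480x640x3 uint8, red, green, blue), "K" (3x3 intrinsics, pixels), "extrinsics" (4x4, takes a point from world to camera coordinates); the wrist camera has in their place "tool_from_camera" (4x4, takes a point from camera to tool coordinates, whose origin is the TCP and whose axes are the flange's). Camera axes: x right, y down, z forward; pixel columns grow to the right and rows downward; lengths in mm; the calibration is good to about 2 mm. A picture is of the moment at which its call begins: read the wrist's pose just before it. There is no depth.
- order.close_job(): hands the job in; it is judged then, once.
The state is a dict: "clock": time; "joints": joint angles; "joint_velocities": joint speeds; "joint_torque": joint torques, N m; "tool_pos": TCP position; "tool_rot": TCP orientation; "ft_force": force on the tool from outside, world axes, zero at the start; "wrist_torque": the same for the moment, N m; "grip_width": opening from 0.0 (shut) to 1.0 (fully open); "finger_force": force on a finger pad.
Only numpy, scipy, OpenCV 4.12 (cv2) and the standard library are available. Lean on these libraries where they do the work, as an engineer would, in place of code of your own. Each camera call takes 0.05 s, during which the arm holds its last target. There are 200 camera calls.

### The job

Get the little green proofing press ready: lay the green-faced printing block, green face up, flat on the drawn-out aluminium bed between its four corner stops, then push the bed all the way home. Next put the loose red-handled retaining pin through the yellow fork and the bed's red tongue until its collar is up against the fork, let go of it, and only then push the pressure lever right over, away from the robot, to its stop. Leave the grey block and everything else on the bench where it is.

Things in the scene. Friction and masses are not known exactly. Their poses are not given: they have to be found in the camera images.
- press: Bench proofing press, fixed firmly to the table: dark green base plate 300 x 230 x 14, x -145..155, y -115..115 in its own frame; origin on the table. +x is the direction in which the bed slides home, away from the robot; +y is to its left. Two green cheeks with a steel roller between them and a crossbar on top (top at 140) stand at x 80..130, y -88..88.
- bed_part (a joint): Travel in m of the press's sliding aluminium bed along the press's +x: 0 = fully drawn out towards the robot, 0.090 = home against a hard stop, where the tongue hole lines up with the fork holes. It starts anywhere from 0 to 0.03. Friction about 2.5 N; it stays where it is left.
- bed_seat (a point): Point on the bed's top surface (32 above the table) at the centre of the place for the block; moves with the bed, axes as the press's. Four low steel corner stops, 6 high, leave an inside space of 60 (x) by 100 (y); the middle of each side is open for 60 mm along y and 36 mm along x.
- bed_knob (a point): Centre of the bed's black upright cylindrical knob, diameter 24, 28 tall (from 44 to 72 above the table; this point is 58 above the table), 90 in front (-x) of bed_seat; moves with the bed. Push it or grip it from above.
- tongue_hole (a point): Centre of the 12 diameter hole, along y, through the red upright tongue (8 thick in y, 36 long, top 60 above the table) on the bed's right (-y) side; moves with the bed.
- fork (a point): Centre of the fixed fork on the press's right (-y), 45 above the table, axes as the press's. Its two yellow upright plates (8 thick, 32 long in x, tops 61 above the table) lie at y -14..-6 and 6..14 of this point, each with a 12 diameter hole along y on this point's axis. The pin goes in level from outside, along +y; fully in, its collar face is at y = -14. The base plate ends at y = -24.
- pin: Retaining pin lying on the table, 50 g. Origin on its axis at the collar's front face; +x points along the steel shaft to the tip. Shaft diameter 9, 42 long, the last 8 tapering to about 4.5. Collar 18 x 18, 4 thick (x -4..0). Red flat handle x -38..-4, 12 wide (y, to be gripped) and 18 tall (z), so the axis lies 9 above the table.
- pin_tip (a point): Tip of the pin, 42 from the pin's origin along its +x. In the 12 holes the released pin droops by about 0.12 rad, handle down, and stays put.
- lever_part (a joint): Angle in rad of the pressure lever on the press's left side: 0 = leaning 0.7 rad from upright towards the robot (-x of the press), growing as it swings over about the press's y axis away from the robot; hard stop at 0.95 (0.25 rad past upright). It starts from 0 to 0.2. Stiff: about 2 N at the knob, stays where it is left.
- lever_pivot (a point): The lever's hinge axis (along the press's y), 70 above the table, fixed.
- lever_knob (a point): Centre of the black ball, diameter 28, at the lever's end, 90 from the pivot; a steel rod of diameter 10 joins them. Moves with the lever.
- green_block: Printing block to be loaded: pale wood with a green carved face on top, 50 (x) x 90 (y) x 23 high, 110 g; origin at the centre of its underside. It belongs with its 90 side along the press's y.
- grey_block: Same block with a grey face, to be left alone; origin at the centre of its underside.
- ink_jar_a: Blue ink jar, diameter 60, 75 high, left alone; origin under its centre.
- ink_jar_b: Orange ink jar, diameter 60, 75 high, left alone; origin under its centre.
- mug: White mug, diameter 76, 90 high, left alone; origin under its centre.
- tape_roll: Cardboard ring, diameter 72, 24 high, left alone; origin under its centre.
- palette_knife: Palette knife, 200 long, lying flat, left alone.
- brayer: Ink roller with a black rubber roll 90 wide and a wooden handle, lying flat, left alone.
Mind the look-alikes: they are no part of the job. Leave any blue look-alike of the green_block alone.

How it is judged (in metres and radians):
On the way, in this order (a step that is already met when the one before it is completed fails the run):
1. the green block lies between the corner stops, released, the bed not yet home (horizontal distance between green_block and bed_seat below 0.011 m and z of green_block in the frame of bed_seat between -0.003 and 0.003 m and angle between green_block's own z axis and vertical below 0.08 rad and angle between the y axis of green_block and the y axis of bed_seat, either way round below 0.25 rad and contact force between green_block and the fingers below 0.1 N and value of joint bed_part below 0.06 m), for 0.2 s.
2. the bed is home with the block on it (horizontal distance between green_block and bed_seat below 0.011 m and z of green_block in the frame of bed_seat between -0.003 and 0.003 m and angle between green_block's own z axis and vertical below 0.08 rad and angle between the y axis of green_block and the y axis of bed_seat, either way round below 0.25 rad and value of joint bed_part above 0.086 m), for 0.2 s.
3. the pin is through fork and tongue up to its collar and released, the lever not yet over (all of step 2 and x of pin in the frame of fork between -0.004 and 0.004 m and z of pin in the frame of fork between -0.004 and 0.004 m and y of pin in the frame of fork between -0.02 and -0.01 m and angle between the x axis of pin and the y axis of fork, either way round below 0.2 rad and contact force between pin and the fingers below 0.1 N and value of joint lever_part below 0.5 rad), for 0.2 s.
4. the lever is over at its stop (value of joint lever_part above 0.85 rad), for 0.2 s.
At the end, for the whole second after the job is handed in: Green block flat, green up, between the stops (within 11 mm, 0.25 rad); bed within 4 mm of home; pin through fork and tongue, collar within 6 mm of the outer plate, axis within 4 mm and 0.2 rad; lever above 0.85 rad; block and pin released and at rest (all of step 2 and x of pin in the frame of fork between -0.004 and 0.004 m and z of pin in the frame of fork between -0.004 and 0.004 m and y of pin in the frame of fork between -0.02 and -0.01 m and angle between the x axis of pin and the y axis of fork, either way round below 0.2 rad and value of joint lever_part above 0.85 rad and linear speed of each of pin, green_block below 0.02 m/s); the robot touches nothing.
It fails at once if a bystander is moved by more than 30 mm (distance of any of grey_block, ink_jar_a, ink_jar_b, mug, tape_roll, palette_knife, brayer from where it was at the start of the episode above 0.03 m).
It also fails if it takes over 72 s, if anything falls off the work surface, if the arm or the gripper's body presses on something with over 40 N, if the wrist force passes 120 N, or if a joint passes its speed limit or range.

## Working session

There is one attempt and no reset: what is moved stays moved. The work goes in short steps, Python scripts to look and compute and a tool call to move; the robot and the scene stay as the last step left them, time stands still between calls to the robot, and variables do not carry over. Pictures are saved under pics/ and viewed, at most 10 in all, crops included, and the job is handed in when it is done.

Besides the shell and the picture viewer there is one more tool, called after "Request:" as name(argument=value, ...) on one line, values as JSON. step_arm: Moves the arm, as the interface text tells. Its arguments: {"type":"object","properties":{"moves":{"type":"array"},"newtons":{"type":"number"}},"required":["moves"]}

```bash
ls; mkdir -p pics; cat > h.py <<'E'
import numpy as np, cv2
from station import observe, vision, order
def grab(n,save=None):
    f=vision.grab_frame(n)
    if save: cv2.imwrite(f'pics/{save}.png',f['image'][:,:,::-1])
    return f
E
python3 - <<'E'
from h import *
s=observe();print(s)
t=grab('top','top0');d=grab('side','side0')
for f in(t,d):
    E=np.array(f['extrinsics']);print(np.round(f['K'],1).tolist(),np.round(E,3).tolist(),(-E[:3,:3].T@E[:3,3]).round())
E
```

```text
pics
{'clock': 0.0, 'joints': array([-1.33500924,  0.39918079,  0.04499943,  1.53787373, -0.01869566,
        1.20688699, -0.0507293 ]), 'joint_velocities': array([-0.00055174, -0.00033723,  0.00136641, -0.00234737,  0.00103855,
        0.00065939,  0.00026646]), 'joint_torque': array([-1.37674615e-04, -4.75119746e+01,  1.36465777e+00, -2.54209954e+01,
        1.16020566e-02,  9.62260121e-03, -2.94942033e-06]), 'tool_pos': array([213.32950091, 613.35347138, 241.27277452]), 'tool_rot': array([-9.90772847e-05,  1.66555536e-01,  9.86031604e-01, -9.58843069e-04]), 'ft_force': array([-0.15154832,  0.19549452, -0.42378322]), 'wrist_torque': array([-0.01903179, -0.00052426, -0.04780112]), 'finger_force': 0.0, 'grip_width': 0.9992289349960471}
[[556.5, 0.0, 318.4], [0.0, 556.5, 241.0], [0.0, 0.0, 1.0]] [[0.002, -1.0, 0.0, -23.841], [-0.981, -0.002, -0.194, 496.47], [0.194, 0.0, -0.981, 1393.784], [0.0, 0.0, 0.0, 1.0]] [ 217.  -23. 1464.]
[[552.0, 0.0, 307.6], [0.0, 552.0, 238.1], [0.0, 0.0, 1.0]] [[0.883, -0.469, -0.009, -445.143], [-0.319, -0.586, -0.744, 235.768], [0.344, 0.66, -0.668, 1483.661], [0.0, 0.0, 0.0, 1.0]] [  -41. -1050.  1162.]
```

View pics/top0.png

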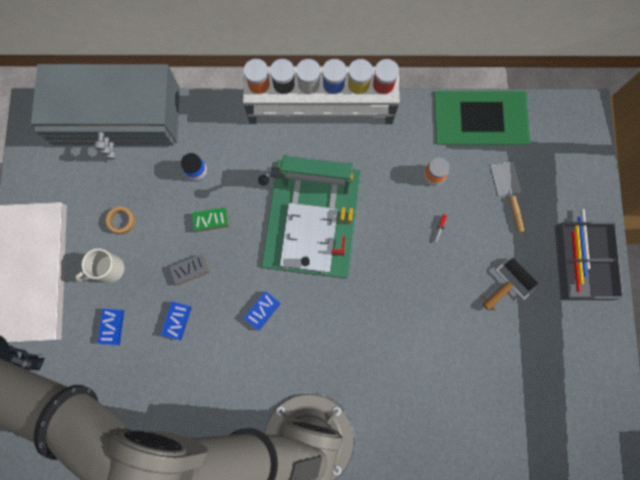

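View pics/side0.png

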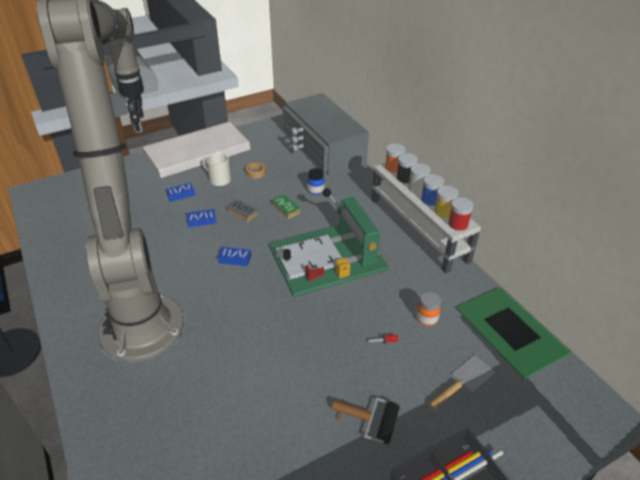

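Top view: the green block is at (210,219) and the grey one at (188,269). The blue look-alikes are at (110,327), (177,320) and (262,310). The press is around (312,215), with the yellow fork at (347,214), red tongue at (340,245), bed knob at (305,261) and lever knob at (264,180). The pin's handle is at (443,219) with its shaft tip at (437,238). The side view agrees with this.

```bash
cat >> h.py <<'E'
def ray(f,uv,tool=None):
    """origin and direction in world"""
    uv=np.asarray(uv,float)
    d=np.linalg.inv(f['K'])@np.array([uv[0],uv[1],1])
    if 'extrinsics' in f:
        E=np.array(f['extrinsics']);R=E[:3,:3].T;return -R@E[:3,3],R@d
    from scipy.spatial.transform import Rotation as Ro
    p,q=tool;T=np.array(f['tool_from_camera']);R=Ro.from_quat(np.roll(q,-1)).as_matrix()
    return p+R@T[:3,3],R@T[:3,:3]@d
def onz(f,uv,z,tool=None):
    o,d=ray(f,uv,tool);return o+d*(z-o[2])/d[2]
def tri(rays):
    A=np.zeros((3,3));b=np.zeros(3)
    for o,d in rays:
        d=d/np.linalg.norm(d);P=np.eye(3)-np.outer(d,d);A+=P;b+=P@o
    x=np.linalg.solve(A,b);return x
HUE=dict(green=((40,90,40),(85,255,255)),red=((0,130,60),(6,255,255)),red2=((174,130,60),(180,255,255)),yellow=((18,140,80),(34,255,255)))
def mask(f,c):
    h=cv2.cvtColor(f['image'],cv2.COLOR_RGB2HSV);m=cv2.inRange(h,*HUE[c])
    if c=='red': m|=cv2.inRange(h,*HUE['red2'])
    return m
def blobs(f,c,amin=8,roi=None):
    m=mask(f,c)
    if roi: 
        z=np.zeros_like(m);x0,y0,x1,y1=roi;z[y0:y1,x0:x1]=m[y0:y1,x0:x1];m=z
    cs,_=cv2.findContours(m,cv2.RETR_EXTERNAL,cv2.CHAIN_APPROX_NONE)
    out=[]
    for k in cs:
        a=cv2.contourArea(k)
        if a>=amin:
            M=cv2.moments(k);out.append((a,M['m10']/M['m00'],M['m01']/M['m00'],cv2.minAreaRect(k),k))
    return sorted(out,key=lambda o:-o[0])
E
python3 - <<'E'
from h import *
t=grab('top');d=grab('side');w=grab('wrist')
print(np.round(w['K'],1).tolist(),np.round(w['tool_from_camera'],3).tolist())
for n,f,roi in(('top',t,(150,130,480,300)),('side',d,(220,170,420,360))):
    for c in('green','red','yellow'):
        for a,u,v,r,k in blobs(f,c,6,roi): print(n,c,a,round(u,1),round(v,1),np.round(cv2.boxPoints(r),1).tolist())
print('block',onz(t,(210,219),23),'pin handle',onz(t,(443,219),9),'tip',onz(t,(437,239),9))
for uv in((264,270),(348,277),(359,165)): print('base',onz(t,uv,14))
print('knob',onz(t,(305,261),72),'lever',onz(t,(264,180),130))
cv2.imwrite('pics/crop1.png',cv2.resize(t['image'][140:300,170:460,::-1],None,fx=2.75,fy=2.75,interpolation=cv2.INTER_CUBIC))
E
```

```text
[[374.1, 0.0, 316.2], [0.0, 374.1, 238.0], [0.0, 0.0, 1.0]] [[0.0, -0.964, -0.266, 67.554], [1.0, 0.0, -0.0, 0.644], [0.001, -0.266, 0.964, -132.145], [0.0, 0.0, 0.0, 1.0]]
top green 3803.5 312.4 208.2 [[261.6000061035156, 266.6000061035156], [275.5, 154.6999969482422], [361.0, 165.39999389648438], [347.0, 277.20001220703125]]
top green 585.0 209.4 218.6 [[190.89999389648438, 212.39999389648438], [224.8000030517578, 206.6999969482422], [227.8000030517578, 224.89999389648438], [193.89999389648438, 230.5]]
top green 584.0 314.5 193.4 [[298.3999938964844, 202.3000030517578], [301.29998779296875, 180.60000610351562], [330.6000061035156, 184.5], [327.70001220703125, 206.1999969482422]]
top green 534.5 457.4 136.7 [[436.0, 143.0], [436.0, 130.0], [479.0, 130.0], [479.0, 143.0]]
top green 33.0 303.6 270.9 [[287.8999938964844, 269.8999938964844], [288.20001220703125, 267.79998779296875], [320.1000061035156, 272.0], [319.8999938964844, 274.1000061035156]]
top red 51.5 339.3 248.7 [[331.70001220703125, 252.6999969482422], [333.3999938964844, 235.89999389648438], [344.6000061035156, 237.1000061
[... 1290 characters left out ...]
.1000061035156, 280.20001220703125]]
side red 65.0 391.3 338.0 [[385.0, 335.0], [397.0, 335.0], [397.0, 341.0], [385.0, 341.0]]
side yellow 184.0 342.7 267.8 [[336.0, 258.0], [349.0, 258.0], [349.0, 277.0], [336.0, 277.0]]
side yellow 14.0 371.9 245.9 [[370.0, 244.0], [374.0, 244.0], [374.0, 248.0], [370.0, 248.0]]
block [560.62298747 265.8278506   23.        ] pin handle [ 565.4472305 -356.997909     9.       ] tip [ 510.62438573 -338.75588766    9.        ]
base [425.42859957 120.20347055  14.        ]
base [ 407.43698048 -100.39939169   14.        ]
base [ 715.09215653 -132.85173923   14.        ]
knob [440.32181551  11.18942423  72.        ] lever [635.45106221 113.55297809 130.        ]
```

View pics/crop1.png

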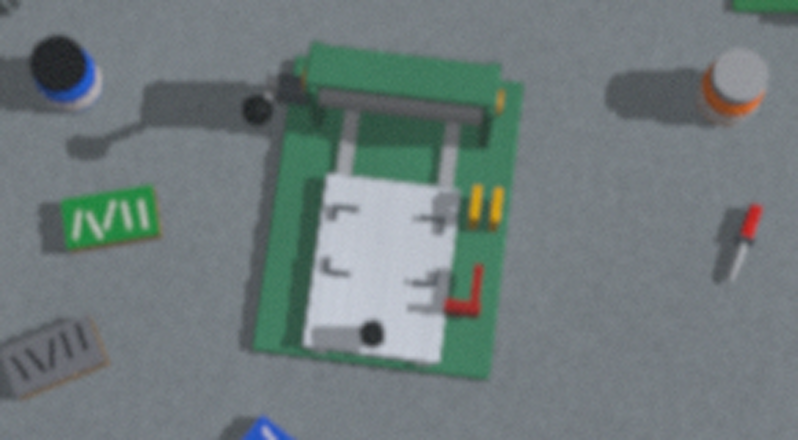

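Candidates for the block are green (209,219), grey (188,269), and blue (110,327), (177,320), (262,310). The crop confirms that (209,219) is the one with the green face. The pin is the red handle at (443,220), with its shaft pointing toward the robot. I'll move above the block.

Request:
step_arm(moves=[{"tx": -0.92, "ty": -0.445, "tz": 0.1}, {"tx": -0.92, "ty": -0.445, "tz": 0.1}, {"tx": -0.92, "ty": -0.445, "tz": 0.1}, {"tx": -0.92, "ty": -0.445, "tz": 0.1}, {"tx": -0.92, "ty": -0.445, "tz": 0.1}, {"tx": -0.92, "ty": -0.445, "tz": 0.1}, {"tx": -0.92, "ty": -0.445, "tz": 0.25}, {"tx": -0.92, "ty": -0.445, "tz": 0.25}, {"tx": -0.92, "ty": -0.445, "tz": 0.3}, {"tx": -0.92, "ty": -0.445, "tz": 0.3}, {"tx": -0.92, "ty": -0.445, "tz": 0.3}, {"tx": -0.92, "ty": -0.445, "tz": 0.3}])

```text
validation failed for argument at $.mo...
```

Request:
step_arm(moves=[{"az": 0.96}, {"az": 0.96}, {"az": 0.96}, {"az": 0.96}, {"az": 0.96}, {"az": 0.96}, {"az": 0.96}, {"az": 0.94}, {}])

```text
validation failed for argument at $.mo...
```

```bash
cat >> h.py <<'E'
from scipy.spatial.transform import Rotation as Ro
def st():
    s=observe();R=Ro.from_quat(np.roll(s['tool_rot'],-1)).as_matrix()
    print('t',round(s['clock'],2),'pos',s['tool_pos'].round(1),'yhead',np.degrees(np.arctan2(R[1,1],R[0,1])).round(2),'tilt',R[:,2].round(3),'F',s['ft_force'].round(1),'w',round(s['grip_width'],3),'ff',round(s['finger_force'],1),'j',s['joints'].round(2))
    return s,(s['tool_pos'],s['tool_rot']),R
def go(target,head=None):
    """tool-frame shift (units of 40mm) and az (units of 8deg) needed"""
    s,tp,R=st();d=R.T@(np.asarray(target)-tp[0])
    print('shift units',(d/40).round(3),end=' ')
    if head is not None:
        a=-(head-np.degrees(np.arctan2(R[1,1],R[0,1])));a=(a+180)%360-180;print('az units',round(a/8,2),end='')
    print()
E
python3 - <<'E'
from h import *
s,tp,R=st();w=grab('wrist','w1')
for a,u,v,r,k in blobs(w,'green',200):
    P=[onz(w,p,23,tp)for p in cv2.boxPoints(r)]
    print(a,u,v,np.round(cv2.boxPoints(r)).tolist(),np.round(P,1).tolist(),'c',np.mean(P,0).round(1),[np.linalg.norm(P[i]-P[(i+1)%4]).round(1) for i in range(4)])
    for i in(0,1): e=P[i+1]-P[i];print(np.degrees(np.arctan2(e[1],e[0])).round(1))
E
```

```text
t 0.25 pos [213.5 613.7 241.8] yhead 70.82 tilt [-0.    -0.001 -1.   ] F [0.2 0.3 0.5] w 1.001 ff 0.0 j [-1.33  0.4   0.05  1.54 -0.02  1.21 -0.05]
```

Request:
step_arm(moves=[{"tx": -0.92, "ty": -0.445, "tz": 0.1, "ax": 0, "ay": 0, "az": 0, "jaw": 100}, {"tx": -0.92, "ty": -0.445, "tz": 0.1, "ax": 0, "ay": 0, "az": 0, "jaw": 100}, {"tx": -0.92, "ty": -0.445, "tz": 0.1, "ax": 0, "ay": 0, "az": 0, "jaw": 100}, {"tx": -0.92, "ty": -0.445, "tz": 0.1, "ax": 0, "ay": 0, "az": 0, "jaw": 100}, {"tx": -0.92, "ty": -0.445, "tz": 0.1, "ax": 0, "ay": 0, "az": 0, "jaw": 100}, {"tx": -0.92, "ty": -0.445, "tz": 0.1, "ax": 0, "ay": 0, "az": 0, "jaw": 100}, {"tx": -0.92, "ty": -0.445, "tz": 0.25, "ax": 0, "ay": 0, "az": 0, "jaw": 100}, {"tx": -0.92, "ty": -0.445, "tz": 0.25, "ax": 0, "ay": 0, "az": 0, "jaw": 100}, {"tx": -0.92, "ty": -0.445, "tz": 0.3, "ax": 0, "ay": 0, "az": 0, "jaw": 100}, {"tx": -0.92, "ty": -0.445, "tz": 0.3, "ax": 0, "ay": 0, "az": 0, "jaw": 100}, {"tx": -0.92, "ty": -0.445, "tz": 0.3, "ax": 0, "ay": 0, "az": 0, "jaw": 100}, {"tx": -0.92, "ty": -0.445, "tz": 0.3, "ax": 0, "ay": 0, "az": 0, "jaw": 100}])

```text
clock: 1.5
tool_pos: [561.5, 266.1, 150.0]
tool_rot: [0.0, 0.166, 0.986, 0.0]
ft_force: [0.0, 0.2, -0.6]
grip_width: 0.998
finger_force: 0.0
```

Request:
step_arm(moves=[{"tx": 0, "ty": 0, "tz": 0, "ax": 0, "ay": 0, "az": 0.96, "jaw": 100}, {"tx": 0, "ty": 0, "tz": 0, "ax": 0, "ay": 0, "az": 0.96, "jaw": 100}, {"tx": 0, "ty": 0, "tz": 0, "ax": 0, "ay": 0, "az": 0.96, "jaw": 100}, {"tx": 0, "ty": 0, "tz": 0, "ax": 0, "ay": 0, "az": 0.96, "jaw": 100}, {"tx": 0, "ty": 0, "tz": 0, "ax": 0, "ay": 0, "az": 0.96, "jaw": 100}, {"tx": 0, "ty": 0, "tz": 0, "ax": 0, "ay": 0, "az": 0.96, "jaw": 100}, {"tx": 0, "ty": 0, "tz": 0, "ax": 0, "ay": 0, "az": 0.96, "jaw": 100}, {"tx": 0, "ty": 0, "tz": 0, "ax": 0, "ay": 0, "az": 0.94, "jaw": 100}, {"tx": 0, "ty": 0, "tz": 0, "ax": 0, "ay": 0, "az": 0, "jaw": 100}])

```text
clock: 2.4
tool_pos: [560.4, 267.3, 150.2]
tool_rot: [0.0, 0.646, 0.764, -0.0]
ft_force: [-0.5, -0.3, -0.1]
grip_width: 1.0
finger_force: 0.0
```

```bash
python3 - <<'E'
from h import *
s,tp,R=st();w=grab('wrist','w1')
for a,u,v,r,k in blobs(w,'green',200):
    P=[onz(w,p,23,tp)for p in cv2.boxPoints(r)]
    print(a,u,v,np.round(cv2.boxPoints(r)).tolist(),np.round(P,1).tolist(),'c',np.mean(P,0).round(1),[np.linalg.norm(P[i]-P[(i+1)%4]).round(1) for i in range(4)])
    for i in(0,1): e=P[i+1]-P[i];print(np.degrees(np.arctan2(e[1],e[0])).round(1))
E
```

```text
t 2.4 pos [560.4 267.3 150.2] yhead 9.57 tilt [-0. -0. -1.] F [-0.5 -0.3 -0.1] w 1.0 ff 0.0 j [-0.86  0.47  0.46  1.72 -0.24  1.01 -0.15]
8297.0 319.4086617652967 231.184022337391 [[283.0, 171.0], [355.0, 171.0], [355.0, 293.0], [283.0, 293.0]] [[530.6, 306.8, 23.0], [579.3, 315.0, 23.0], [596.8, 226.3, 23.0], [543.6, 217.3, 23.0]] c [562.6 266.3  23. ] [np.float64(49.3), np.float64(90.4), np.float64(54.0), np.float64(90.4)]
9.6
-78.8
2401.0 227.8307649590448 398.16909620991254 [[177.0, 414.0], [187.0, 372.0], [323.0, 407.0], [313.0, 449.0]] [[472.3, 95.2, 23.0], [478.0, 136.6, 23.0], [590.7, 122.4, 23.0], [589.0, 79.3, 23.0]] c [532.5 108.4  23. ] [np.float64(41.7), np.float64(113.6), np.float64(43.1), np.float64(117.8)]
82.2
-7.2
```

The wrist view puts the block centre at (562.6, 266.3), 90.4 x 50 in size and heading 9.6°, which agrees with the top view. I'll grasp it.

Request:
step_arm(moves=[{"tx": -0.02, "ty": 0.03, "tz": 0.85, "ax": 0, "ay": 0, "az": 0, "jaw": 100}, {"tx": 0, "ty": 0, "tz": 0.85, "ax": 0, "ay": 0, "az": 0, "jaw": 100}, {"tx": 0, "ty": 0, "tz": 0.85, "ax": 0, "ay": 0, "az": 0, "jaw": 100}, {"tx": 0, "ty": 0, "tz": 0.8, "ax": 0, "ay": 0, "az": 0, "jaw": 100}, {"tx": 0, "ty": 0, "tz": 0, "ax": 0, "ay": 0, "az": 0, "jaw": 40}, {"tx": 0, "ty": 0, "tz": 0, "ax": 0, "ay": 0, "az": 0, "jaw": 40}, {"tx": 0, "ty": 0, "tz": 0, "ax": 0, "ay": 0, "az": 0, "jaw": 40}, {"tx": 0, "ty": 0, "tz": 0, "ax": 0, "ay": 0, "az": 0, "jaw": 40}, {"tx": 0, "ty": 0, "tz": 0, "ax": 0, "ay": 0, "az": 0, "jaw": 40}, {"tx": 0, "ty": 0, "tz": 0, "ax": 0, "ay": 0, "az": 0, "jaw": 40}], newtons=30)

```text
clock: 3.45
tool_pos: [563.0, 267.1, 18.1]
tool_rot: [0.0, 0.646, 0.764, 0.001]
ft_force: [0.5, -0.4, 6.0]
grip_width: 0.575
finger_force: 33.9
```

Request:
step_arm(moves=[{"tx": 0, "ty": 0, "tz": -0.6, "ax": 0, "ay": 0, "az": 0, "jaw": 40}, {"tx": 0, "ty": 0, "tz": -1, "ax": 0, "ay": 0, "az": 0, "jaw": 40}, {"tx": 0, "ty": 0, "tz": -1, "ax": 0, "ay": 0, "az": 0, "jaw": 40}, {"tx": 0, "ty": 0, "tz": -1, "ax": 0, "ay": 0, "az": 0, "jaw": 40}, {"tx": 0, "ty": 0, "tz": -1, "ax": 0, "ay": 0, "az": 1, "jaw": 40}, {"tx": 0, "ty": 0, "tz": 0, "ax": 0, "ay": 0, "az": 1, "jaw": 40}])

```text
clock: 4.05
tool_pos: [565.4, 267.6, 207.0]
tool_rot: [0.001, 0.748, 0.664, 0.006]
ft_force: [0.8, 0.9, -1.5]
grip_width: 0.577
finger_force: 33.0
```

```bash
python3 - <<'E'
from h import *
t=grab('top')
f=tri([ray(t,(346.3,214.5))]*1) if 0 else onz(t,(346.3,214.5),61)
print('fork',f)
go((529,1,200),-6.3)
E
```

```text
fork [564.39080075 -94.78272105  61.        ]
t 4.1 pos [563.6 267.2 204. ] yhead -6.98 tilt [ 0.006  0.004 -1.   ] F [-0.5 -0.6 -2.4] w 0.575 ff 33.0 j [-0.92  0.43  0.54  1.66 -0.24  1.11 -0.43]
shift units [-6.712 -0.051  0.069] az units -0.08
```

Request:
step_arm(moves=[{"tx": -0.95, "ty": 0.02, "tz": 0.01, "ax": 0, "ay": 0, "az": 0, "jaw": 40}, {"tx": -0.95, "ty": 0.02, "tz": 0.01, "ax": 0, "ay": 0, "az": 0, "jaw": 40}, {"tx": -0.95, "ty": 0.02, "tz": 0.01, "ax": 0, "ay": 0, "az": 0, "jaw": 40}, {"tx": -0.95, "ty": 0.02, "tz": 0.01, "ax": 0, "ay": 0, "az": 0, "jaw": 40}, {"tx": -0.95, "ty": 0.02, "tz": 0.01, "ax": 0, "ay": 0, "az": 0, "jaw": 40}, {"tx": -0.95, "ty": 0.02, "tz": 0.01, "ax": 0, "ay": 0, "az": 0, "jaw": 40}, {"tx": -0.95, "ty": 0.02, "tz": 0.01, "ax": 0, "ay": 0, "az": 0, "jaw": 40}, {"tx": -0.95, "ty": 0.02, "tz": 0.01, "ax": 0, "ay": 0, "az": 0, "jaw": 40}, {"tx": -0.95, "ty": 0.02, "tz": 0.01, "ax": 0, "ay": 0, "az": 0, "jaw": 40}, {"tx": -0.95, "ty": 0.02, "tz": 0.01, "ax": 0, "ay": 0, "az": 0, "jaw": 40}, {"tx": 0, "ty": 0, "tz": 0, "ax": 0, "ay": 0, "az": 0, "jaw": 40}, {"tx": 0, "ty": 0, "tz": 0, "ax": 0, "ay": 0, "az": 0, "jaw": 40}])

```text
clock: 5.3
tool_pos: [526.0, -112.8, 195.6]
tool_rot: [-0.001, 0.746, 0.666, -0.0]
ft_force: [0.4, 0.1, -1.9]
grip_width: 0.573
finger_force: 33.0
```

```bash
python3 - <<'E'
from h import *
s,tp,R=st();w=grab('wrist','w2')
for c in('red','yellow'):
    for a,u,v,r,k in blobs(w,c,20): print(c,a,round(u,1),round(v,1),np.round(cv2.boxPoints(r),1).tolist(),onz(w,(u,v),60,tp).round(1))
E
```

```text
t 5.3 pos [ 526.  -112.8  195.6] yhead -6.52 tilt [-0.002  0.    -1.   ] F [ 0.4  0.1 -1.9] w 0.573 ff 33.0 j [-0.44  0.3   0.69  1.87 -0.22  1.05  0.23]
red 926.0 238.7 187.8 [[223.60000610351562, 161.3000030517578], [287.20001220703125, 158.0], [289.6000061035156, 205.3000030517578], [226.10000610351562, 208.6999969482422]] [474.  -75.4  60. ]
yellow 752.5 369.4 185.8 [[346.0, 177.0], [394.0, 177.0], [394.0, 195.0], [346.0, 195.0]] [567.1 -84.5  60. ]
yellow 44.0 389.8 215.6 [[386.79998779296875, 220.89999389648438], [388.1000061035156, 208.89999389648438], [393.1000061035156, 209.5], [391.70001220703125, 221.39999389648438]] [ 580.2 -107.9   60. ]
```

View pics/w2.png

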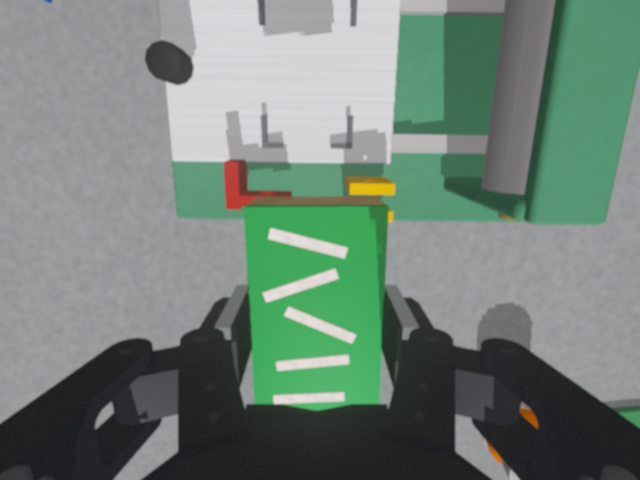

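The wrist view shows the bed, its knob at (170,63), the tongue's red L at (238,185) and the yellow fork plate at (370,186). The held block sits squarely and green side up, and the lower stops are near (265,130) and (349,130). I'll shift 35 mm so that all four stops are in view.

Request:
step_arm(moves=[{"tx": 0.45, "ty": 0, "tz": 0, "ax": 0, "ay": 0, "az": 0, "jaw": 40}, {"tx": 0.4, "ty": 0, "tz": 0, "ax": 0, "ay": 0, "az": 0, "jaw": 40}, {"tx": 0, "ty": 0, "tz": 0, "ax": 0, "ay": 0, "az": 0, "jaw": 40}, {"tx": 0, "ty": 0, "tz": 0, "ax": 0, "ay": 0, "az": 0, "jaw": 40}])

```text
clock: 5.75
tool_pos: [530.7, -77.1, 196.0]
tool_rot: [-0.0, 0.745, 0.667, -0.0]
ft_force: [0.6, -0.9, -1.3]
grip_width: 0.572
finger_force: 33.0
```

```bash
python3 - <<'E'
from h import *
s,tp,R=st();w=grab('wrist','w3');np.savez('w3.npz',p=tp[0],q=tp[1],**{k:w[k] for k in('image','K','tool_from_camera')})
cv2.imwrite('pics/w3c.png',cv2.resize(w['image'][0:220,130:420,::-1],None,fx=2.7,fy=2.7,interpolation=cv2.INTER_CUBIC))
E
```

```text
t 5.75 pos [530.7 -77.1 196. ] yhead -6.26 tilt [-0.001 -0.    -1.   ] F [ 0.6 -0.9 -1.3] w 0.572 ff 33.0 j [-0.5   0.29  0.68  1.88 -0.21  1.04  0.16]
```

View pics/w3c.png

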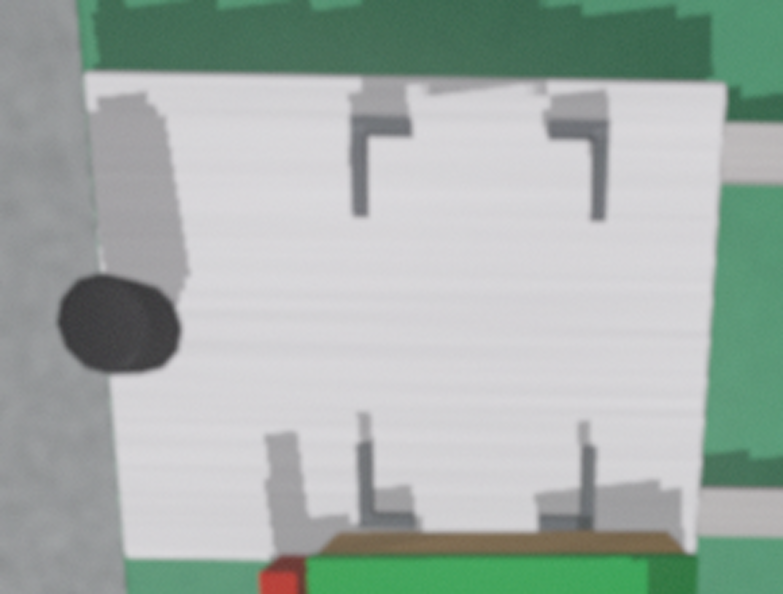

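```bash
cat > m.py <<'E'
from h import *
d=dict(np.load('w3.npz'));tp=(d['p'],d['q'])
P=[onz(d,(130+u/2.7,v/2.7),38,tp) for u,v in((351,116),(608,119),(594,527),(360,526))]
P=np.array(P);print(P.round(1).tolist());c=P.mean(0);print('seat',c)
print('sizes',[np.linalg.norm(P[i]-P[(i+1)%4]).round(1) for i in range(4)])
for a,b in((0,1),(3,2),(2,1),(3,0)): e=P[b]-P[a];print(np.degrees(np.arctan2(e[1],e[0])).round(2))
k=onz(d,(130+106/2.7,322/2.7),72,tp);e=c-k;print('knob',k,'dist',np.hypot(*e[:2]),'head',np.degrees(np.arctan2(e[1],e[0])))
E
python3 m.py; python3 - <<'E'
from h import *
go((529.5,1,120),-6.5)
E
```

```text
[[505.3, 56.5, 38.0], [571.8, 48.5, 38.0], [559.1, -57.7, 38.0], [492.0, -50.0, 38.0]]
seat [532.06362726  -0.67177741  38.        ]
sizes [np.float64(67.0), np.float64(106.9), np.float64(67.6), np.float64(107.4)]
-6.85
-6.48
83.19
82.86
knob [443.5508497   10.49387271  72.        ] dist 89.21425633480204 head -7.1897327253280165
t 5.8 pos [530.7 -78.1 196.1] yhead -6.37 tilt [-0. -0. -1.] F [-0.4 -0.6 -0.9] w 0.572 ff 33.0 j [-0.5   0.29  0.68  1.88 -0.21  1.04  0.16]
shift units [ 1.962 -0.247  1.902] az units 0.02
```

All checks agree: the stop outlines are 67 x 107, the knob is 89 mm from the seat, and the heading is -6.9°. The seat is at (532,-0.7), so I'll place the block.

Request:
step_arm(moves=[{"tx": 0.98, "ty": -0.1, "tz": 0.2, "ax": 0, "ay": 0, "az": 0.07, "jaw": 40}, {"tx": 0.97, "ty": -0.1, "tz": 0.5, "ax": 0, "ay": 0, "az": 0, "jaw": 40}, {"tx": 0, "ty": 0, "tz": 0.9, "ax": 0, "ay": 0, "az": 0, "jaw": 40}, {"tx": 0, "ty": 0, "tz": 0.9, "ax": 0, "ay": 0, "az": 0, "jaw": 40}, {"tx": 0, "ty": 0, "tz": 0.5, "ax": 0, "ay": 0, "az": 0, "jaw": 40}, {"tx": 0, "ty": 0, "tz": 0.2, "ax": 0, "ay": 0, "az": 0, "jaw": 40}, {"tx": 0, "ty": 0, "tz": 0, "ax": 0, "ay": 0, "az": 0, "jaw": 40}, {"tx": 0, "ty": 0, "tz": 0, "ax": 0, "ay": 0, "az": 0, "jaw": 40}, {"tx": 0, "ty": 0, "tz": 0, "ax": 0, "ay": 0, "az": 0, "jaw": 40}])

```text
clock: 6.7
tool_pos: [533.3, 0.0, 69.7]
tool_rot: [0.001, 0.749, 0.662, 0.001]
ft_force: [-0.1, -0.0, -0.8]
grip_width: 0.57
finger_force: 33.0
```

```bash
python3 - <<'E'
from h import *
go((532,.2,48.5),-6.9)
E
```

```text
t 6.7 pos [533.3   0.   69.7] yhead -7.03 tilt [ 0.003  0.    -1.   ] F [-0.1 -0.  -0.8] w 0.57 ff 33.0 j [-0.54  0.45  0.57  1.99 -0.34  0.78  0.11]
shift units [ 0.    -0.034  0.53 ] az units -0.02
```

Request:
step_arm(moves=[{"tx": 0, "ty": -0.03, "tz": 0.3, "ax": 0, "ay": 0, "az": 0, "jaw": 40}, {"tx": 0, "ty": 0, "tz": 0.2, "ax": 0, "ay": 0, "az": 0, "jaw": 40}, {"tx": 0, "ty": 0, "tz": 0, "ax": 0, "ay": 0, "az": 0, "jaw": 40}, {"tx": 0, "ty": 0, "tz": 0, "ax": 0, "ay": 0, "az": 0, "jaw": 40}])

```text
clock: 7.1
tool_pos: [532.9, 0.4, 49.2]
tool_rot: [0.001, 0.749, 0.663, 0.002]
ft_force: [0.6, -0.4, 5.0]
grip_width: 0.582
finger_force: 34.9
```

Request:
step_arm(moves=[{"tx": 0, "ty": 0, "tz": 0, "ax": 0, "ay": 0, "az": 0, "jaw": 62}, {"tx": 0, "ty": 0, "tz": 0, "ax": 0, "ay": 0, "az": 0, "jaw": 75}, {"tx": 0, "ty": 0, "tz": 0, "ax": 0, "ay": 0, "az": 0, "jaw": 75}, {"tx": 0, "ty": 0, "tz": 0, "ax": 0, "ay": 0, "az": 0, "jaw": 75}, {"tx": 0, "ty": 0, "tz": -0.6, "ax": 0, "ay": 0, "az": 0, "jaw": 75}, {"tx": 0, "ty": 0, "tz": -0.9, "ax": 0, "ay": 0, "az": 0, "jaw": 75}, {"tx": 0, "ty": 0, "tz": -0.9, "ax": 0, "ay": 0, "az": 0, "jaw": 60}, {"tx": 0, "ty": 0, "tz": -0.6, "ax": 0, "ay": 0, "az": 0, "jaw": 60}, {"tx": 0, "ty": 0, "tz": 0, "ax": 0, "ay": 0, "az": 0, "jaw": 60}, {"tx": 0, "ty": 0, "tz": 0, "ax": 0, "ay": 0, "az": 0, "jaw": 60}])

```text
clock: 8.1
tool_pos: [530.7, 0.6, 168.2]
tool_rot: [-0.0, 0.749, 0.663, 0.0]
ft_force: [0.1, -0.8, -0.4]
grip_width: 0.6
finger_force: 0.0
```

```bash
python3 - <<'E'
from h import *
s,tp,R=st();w=grab('wrist','w4')
for a,u,v,r,k in blobs(w,'green',3000):
    b=cv2.boxPoints(r);P=np.array([onz(w,p,55,tp)for p in b])
    print(a,round(u),round(v),b.round().tolist(),P.round(1).tolist(),'c',P.mean(0).round(1),[np.linalg.norm(P[i]-P[(i+1)%4]).round(1) for i in range(4)])
    for i in(0,1): e=P[i+1]-P[i];print(np.degrees(np.arctan2(e[1],e[0])).round(1))
go((443.5,10.5,62),-6.9)
E
```

```text
t 8.1 pos [530.7   0.6 168.2] yhead -7.01 tilt [ 0.     0.001 -1.   ] F [ 0.1 -0.8 -0.4] w 0.6 ff 0.0 j [-0.62  0.31  0.65  1.92 -0.22  0.98  0.01]
46552.5 471 172 [[133.0, 118.0], [282.0, -127.0], [770.0, 168.0], [621.0, 414.0]] [[426.5, 91.8, 55.0], [537.2, 204.7, 55.0], [827.8, 11.4, 55.0], [749.6, -170.0, 55.0]] c [635.3  34.5  55. ] [np.float64(158.2), np.float64(348.9), np.float64(197.5), np.float64(415.9)]
45.5
-33.6
10030.0 461 224 [[406.0, 275.0], [413.0, 168.0], [517.0, 174.0], [511.0, 281.0]] [[589.9, -33.2, 55.0], [598.2, 40.0, 55.0], [665.4, 27.7, 55.0], [662.5, -46.8, 55.0]] c [629.   -3.1  55. ] [np.float64(73.7), np.float64(68.3), np.float64(74.6), np.float64(73.9)]
83.5
-10.3
8933.0 319 235 [[282.0, 172.0], [356.0, 172.0], [356.0, 300.0], [282.0, 300.0]] [[513.9, 47.6, 55.0], [561.6, 41.8, 55.0], [553.1, -48.1, 55.0], [500.8, -41.7, 55.0]] c [ 5.323e+02 -1.000e-01  5.500e+01] [np.float64(48.0), np.float64(90.3), np.float64(52.8), np.float64(90.3)]
-7.0
-95.4
t 8.15 pos [530.    0.6 167.4] yhead -7.0 tilt [-0.002  0.    -1.   ] F [-0.5 -0.4 -1.4] w 0.598 ff 0.0 j [-0.62  0.31  0.65  1.92 -0.22  0.98  0.01]
shift units [-0.018 -2.171  2.638] az units -0.01
```

View pics/w4.png

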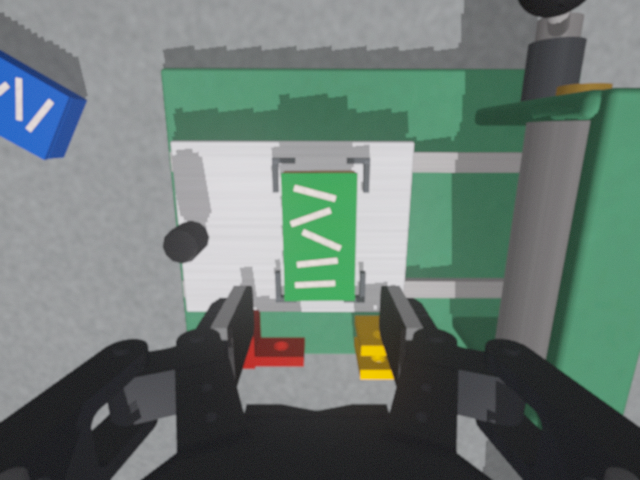

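The block is seated at (532.3,-0.1), heading -7°, between the stops. The tongue hole shows at about (281,346) and the fork holes at (377,334) and (378,358). I'll grip the knob next.

```bash
python3 - <<'E'
from h import *
s,tp,R=st();w=vision.grab_frame('wrist')
h=np.radians(-6.9);ex=np.array([np.cos(h),np.sin(h)]);ey=np.array([-ex[1],ex[0]])
for uv in((281,346),(377,334),(378,358)):
    p=onz(w,uv,45,tp);print(uv,p.round(1),'along x',(p[:2]@ex).round(1),'y',(p[:2]@ey).round(1))
p=onz(w,(178,242),14,tp);print('base edge',p,(p[:2]@ex))
E
```

```text
t 8.15 pos [530.    0.6 167.4] yhead -7.0 tilt [-0.002  0.    -1.   ] F [-0.5 -0.4 -1.4] w 0.598 ff 0.0 j [-0.62  0.31  0.65  1.92 -0.22  0.98  0.01]
(281, 346) [492.1 -83.8  45. ] along x 498.6 y -24.0
(377, 334) [565.9 -82.4  45. ] along x 571.7 y -13.8
(378, 358) [ 565.1 -103.2   45. ] along x 573.4 y -34.5
base edge [ 4.18802994e+02 -1.86724754e-01  1.40000000e+01] 415.7921800039703
```

Request:
step_arm(moves=[{"tx": 0, "ty": -0.73, "tz": 0.2, "ax": 0, "ay": 0, "az": 0, "jaw": 60}, {"tx": 0, "ty": -0.73, "tz": 0.4, "ax": 0, "ay": 0, "az": 0, "jaw": 60}, {"tx": 0, "ty": -0.72, "tz": 0.4, "ax": 0, "ay": 0, "az": 0, "jaw": 60}, {"tx": 0, "ty": 0, "tz": 0.6, "ax": 0, "ay": 0, "az": 0, "jaw": 60}, {"tx": 0, "ty": 0, "tz": 0.6, "ax": 0, "ay": 0, "az": 0, "jaw": 60}, {"tx": 0, "ty": 0, "tz": 0.44, "ax": 0, "ay": 0, "az": 0, "jaw": 60}, {"tx": 0, "ty": 0, "tz": 0, "ax": 0, "ay": 0, "az": 0, "jaw": 15}, {"tx": 0, "ty": 0, "tz": 0, "ax": 0, "ay": 0, "az": 0, "jaw": 15}, {"tx": 0, "ty": 0, "tz": 0, "ax": 0, "ay": 0, "az": 0, "jaw": 15}, {"tx": 0, "ty": 0, "tz": 0, "ax": 0, "ay": 0, "az": 0, "jaw": 15}, {"tx": 0, "ty": 0, "tz": 0, "ax": 0, "ay": 0, "az": 0, "jaw": 15}, {"tx": 0, "ty": 0, "tz": 0, "ax": 0, "ay": 0, "az": 0, "jaw": 15}], newtons=25)

```text
clock: 9.4
tool_pos: [443.6, 10.6, 62.3]
tool_rot: [0.0, 0.749, 0.662, -0.001]
ft_force: [2.4, -2.8, -17.0]
grip_width: 0.274
finger_force: 25.3
```

Request:
step_arm(moves=[{"tx": 0, "ty": 0.2, "tz": 0, "ax": 0, "ay": 0, "az": 0, "jaw": 15}, {"tx": 0, "ty": 0.35, "tz": 0, "ax": 0, "ay": 0, "az": 0, "jaw": 15}, {"tx": 0, "ty": 0.35, "tz": 0, "ax": 0, "ay": 0, "az": 0, "jaw": 15}, {"tx": 0, "ty": 0.35, "tz": 0, "ax": 0, "ay": 0, "az": 0, "jaw": 15}, {"tx": 0, "ty": 0.3, "tz": 0, "ax": 0, "ay": 0, "az": 0, "jaw": 15}, {"tx": 0, "ty": 0.15, "tz": 0, "ax": 0, "ay": 0, "az": 0, "jaw": 15}, {"tx": 0, "ty": 0.05, "tz": 0, "ax": 0, "ay": 0, "az": 0, "jaw": 15}, {"tx": 0, "ty": 0, "tz": 0, "ax": 0, "ay": 0, "az": 0, "jaw": 15}, {"tx": 0, "ty": 0, "tz": 0, "ax": 0, "ay": 0, "az": 0, "jaw": 15}])

```text
clock: 10.3
tool_pos: [513.7, 1.9, 62.4]
tool_rot: [0.001, 0.749, 0.662, -0.0]
ft_force: [0.9, -5.0, -16.4]
grip_width: 0.266
finger_force: 25.7
```

Request:
step_arm(moves=[{"tx": 0, "ty": 0.05, "tz": 0, "ax": 0, "ay": 0, "az": 0, "jaw": 15}, {"tx": 0, "ty": 0.05, "tz": 0, "ax": 0, "ay": 0, "az": 0, "jaw": 15}, {"tx": 0, "ty": 0, "tz": 0, "ax": 0, "ay": 0, "az": 0, "jaw": 15}])

```text
clock: 10.6
tool_pos: [516.6, 1.5, 62.3]
tool_rot: [-0.0, 0.749, 0.662, -0.001]
ft_force: [-2.4, -4.7, -13.1]
grip_width: 0.263
finger_force: 26.0
```

Request:
step_arm(moves=[{"tx": 0, "ty": 0.05, "tz": 0, "ax": 0, "ay": 0, "az": 0, "jaw": 15}, {"tx": 0, "ty": 0.05, "tz": 0, "ax": 0, "ay": 0, "az": 0, "jaw": 15}, {"tx": 0, "ty": 0, "tz": 0, "ax": 0, "ay": 0, "az": 0, "jaw": 15}])

```text
clock: 10.9
tool_pos: [519.3, 1.1, 62.3]
tool_rot: [-0.002, 0.749, 0.662, -0.002]
ft_force: [-4.9, -4.1, -8.9]
grip_width: 0.27
finger_force: 26.4
```

Request:
step_arm(moves=[{"tx": 0, "ty": 0.04, "tz": 0, "ax": 0, "ay": 0, "az": 0, "jaw": 15}, {"tx": 0, "ty": 0, "tz": 0, "ax": 0, "ay": 0, "az": 0, "jaw": 15}, {"tx": 0, "ty": 0, "tz": 0, "ax": 0, "ay": 0, "az": 0, "jaw": 15}])

```text
clock: 11.2
tool_pos: [519.4, 1.1, 62.3]
tool_rot: [-0.003, 0.749, 0.662, -0.003]
ft_force: [-8.9, -4.5, -5.0]
grip_width: 0.265
finger_force: 26.8
```

Request:
step_arm(moves=[{"tx": 0, "ty": 0, "tz": 0, "ax": 0, "ay": 0, "az": 0, "jaw": 55}, {"tx": 0, "ty": 0, "tz": 0, "ax": 0, "ay": 0, "az": 0, "jaw": 55}, {"tx": 0, "ty": 0, "tz": 0, "ax": 0, "ay": 0, "az": 0, "jaw": 55}, {"tx": 0, "ty": 0, "tz": -0.5, "ax": 0, "ay": 0, "az": 0, "jaw": 55}, {"tx": 0, "ty": 0, "tz": -0.8, "ax": 0, "ay": 0, "az": 0, "jaw": 55}, {"tx": -0.3, "ty": 0.5, "tz": -0.8, "ax": 0, "ay": 0, "az": 0, "jaw": 80}, {"tx": -0.3, "ty": 0.5, "tz": -0.5, "ax": 0, "ay": 0, "az": 0, "jaw": 80}, {"tx": 0, "ty": 0, "tz": 0, "ax": 0, "ay": 0, "az": 0, "jaw": 80}, {"tx": 0, "ty": 0, "tz": 0, "ax": 0, "ay": 0, "az": 0, "jaw": 80}])

```text
clock: 12.1
tool_pos: [561.0, -27.0, 167.6]
tool_rot: [0.0, 0.749, 0.662, 0.001]
ft_force: [-0.2, 0.3, 0.2]
grip_width: 0.803
finger_force: 0.0
```

```bash
python3 - <<'E'
from h import *
s,tp,R=st();w=grab('wrist','w5');np.savez('w5.npz',p=tp[0],q=tp[1],**{k:w[k] for k in('image','K','tool_from_camera')})
cv2.imwrite('pics/w5c.png',cv2.resize(w['image'][150:400,160:460,::-1],None,fx=2.6,fy=2.4,interpolation=cv2.INTER_CUBIC))
E
```

```text
t 12.1 pos [561.  -27.  167.6] yhead -7.03 tilt [ 0.002  0.001 -1.   ] F [-0.2  0.3  0.2] w 0.803 ff 0.0 j [-0.54  0.37  0.64  1.85 -0.26  1.    0.09]
```

View pics/w5c.png

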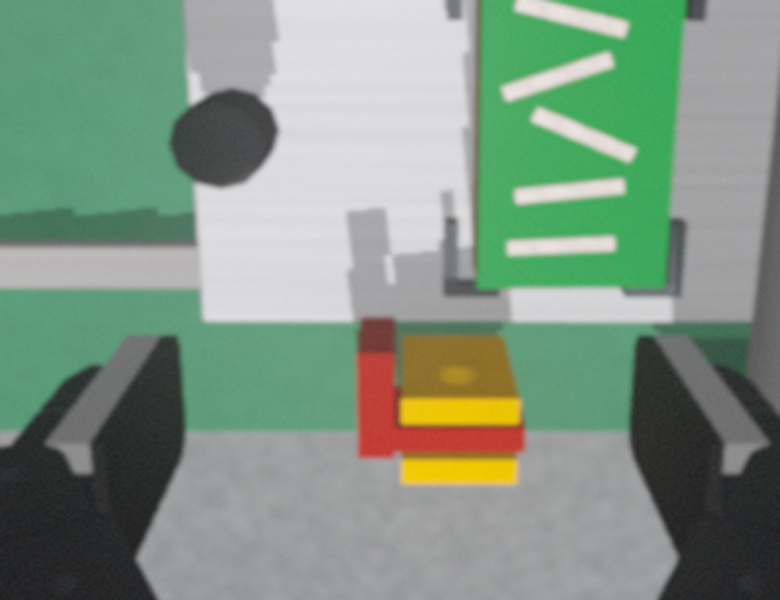

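The tongue now sits between the fork plates. In the crop the plate tops span u 400..520, with v 398..424 for the inner plate and 458..484 for the outer one.

```bash
python3 - <<'E'
from h import *
d=dict(np.load('w5.npz'));tp=(d['p'],d['q'])
h=np.radians(-6.9);ex=np.array([np.cos(h),np.sin(h)]);ey=np.array([-ex[1],ex[0]])
Q=[]
for u,v in((399,398),(521,398),(399,424),(521,424),(401,458),(518,458),(401,484),(518,484)):
    p=onz(d,(160+u/2.6,150+v/2.4),61,tp);Q.append(p);print(u,v,p.round(1),(p[:2]@ex).round(1),(p[:2]@ey).round(1))
c=np.mean(Q,0);print('fork',c,c[:2]@ex,c[:2]@ey)
p=onz(d,(160+457/2.6,150+375/2.4),45,tp);print('hole',p.round(1),(p[:2]@ex).round(1),(p[:2]@ey).round(1))
c=c[:2]+0
print('pin pos at insertion start (collar): ',c-ey*(14+50))
go((562,-355,120),72)
t=grab('top')
m=blobs(t,'red',10,(420,190,470,260));print([(a,u,v,cv2.boxPoints(r).round(1).tolist()) for a,u,v,r,k in m])
E
```

```text
399 398 [552.5 -80.9  61. ] 558.2 -14.0
521 398 [585.2 -85.   61. ] 591.2 -14.1
399 424 [551.5 -89.3  61. ] 558.2 -22.4
521 424 [584.4 -93.4  61. ] 591.4 -22.5
401 458 [ 550.6 -100.5   61. ] 558.7 -33.7
518 458 [ 582.6 -104.5   61. ] 590.9 -33.8
401 484 [ 549.5 -109.2   61. ] 558.7 -42.4
518 484 [ 581.8 -113.3   61. ] 591.2 -42.5
fork [567.25901132 -97.01675138  61.        ] 574.8058340905845 -28.165387798575832
hole [568.8 -83.3  45. ] 574.7 -14.4
pin pos at insertion start (collar):  [ 559.57025364 -160.55322126]
t 12.15 pos [559.8 -26.5 166.5] yhead -6.99 tilt [-0.     0.001 -1.   ] F [-0.3  0.  -1. ] w 0.8 ff 0.0 j [-0.54  0.37  0.64  1.85 -0.26  1.    0.09]
shift units [-8.146  1.055  1.153] az units -9.87
[(36.5, 442.7442922374429, 220.06392694063925, [[438.79998779296875, 224.60000610351562], [442.29998779296875, 214.10000610351562], [446.5, 215.5], [443.0, 226.0]])]
```

Request:
step_arm(moves=[{"tx": -0.9, "ty": 0.12, "tz": 0, "ax": 0, "ay": 0, "az": 0, "jaw": 80}, {"tx": -0.9, "ty": 0.12, "tz": 0, "ax": 0, "ay": 0, "az": 0, "jaw": 80}, {"tx": -0.9, "ty": 0.12, "tz": 0, "ax": 0, "ay": 0, "az": 0, "jaw": 80}, {"tx": -0.9, "ty": 0.12, "tz": 0, "ax": 0, "ay": 0, "az": 0, "jaw": 80}, {"tx": -0.9, "ty": 0.12, "tz": 0, "ax": 0, "ay": 0, "az": 0, "jaw": 80}, {"tx": -0.9, "ty": 0.12, "tz": 0.1, "ax": 0, "ay": 0, "az": 0, "jaw": 80}, {"tx": -0.9, "ty": 0.12, "tz": 0.1, "ax": 0, "ay": 0, "az": 0, "jaw": 80}, {"tx": -0.9, "ty": 0.12, "tz": 0.1, "ax": 0, "ay": 0, "az": 0, "jaw": 80}, {"tx": -0.9, "ty": 0.12, "tz": 0.2, "ax": 0, "ay": 0, "az": 0, "jaw": 80}])

```text
clock: 13.1
tool_pos: [563.2, -354.2, 145.5]
tool_rot: [-0.001, 0.749, 0.663, 0.0]
ft_force: [0.9, -0.1, 0.6]
grip_width: 0.801
finger_force: 0.0
```

Request:
step_arm(moves=[{"tx": 0, "ty": 0, "tz": 0, "ax": 0, "ay": 0, "az": -0.99, "jaw": 80}, {"tx": 0, "ty": 0, "tz": 0, "ax": 0, "ay": 0, "az": -0.99, "jaw": 80}, {"tx": 0, "ty": 0, "tz": 0, "ax": 0, "ay": 0, "az": -0.99, "jaw": 80}, {"tx": 0, "ty": 0, "tz": 0, "ax": 0, "ay": 0, "az": -0.99, "jaw": 80}, {"tx": 0, "ty": 0, "tz": 0, "ax": 0, "ay": 0, "az": -0.99, "jaw": 80}, {"tx": 0, "ty": 0, "tz": 0, "ax": 0, "ay": 0, "az": -0.99, "jaw": 80}, {"tx": 0, "ty": 0, "tz": 0, "ax": 0, "ay": 0, "az": -0.99, "jaw": 80}, {"tx": 0, "ty": 0, "tz": 0, "ax": 0, "ay": 0, "az": -0.99, "jaw": 80}, {"tx": 0, "ty": 0, "tz": 0, "ax": 0, "ay": 0, "az": -0.99, "jaw": 80}, {"tx": 0, "ty": 0, "tz": 0, "ax": 0, "ay": 0, "az": -0.99, "jaw": 80}, {"tx": 0, "ty": 0, "tz": 0, "ax": 0, "ay": 0, "az": 0, "jaw": 80}, {"tx": 0, "ty": 0, "tz": 0, "ax": 0, "ay": 0, "az": 0, "jaw": 80}])

```text
clock: 14.3
tool_pos: [563.0, -353.3, 145.8]
tool_rot: [-0.001, 0.156, 0.988, 0.001]
ft_force: [0.4, -0.8, 0.4]
grip_width: 0.798
finger_force: 0.0
```

```bash
python3 - <<'E'
from h import *
s,tp,R=st();w=grab('wrist','w6');np.savez('w6.npz',p=tp[0],q=tp[1],**{k:w[k] for k in('image','K','tool_from_camera')})
for a,u,v,r,k in blobs(w,'red',30):
    b=cv2.boxPoints(r);print(a,round(u),round(v),b.round().tolist(),[onz(w,p,18,tp).round(1).tolist() for p in b])
c=blobs(w,'red',30)[0];x,y=int(c[1]),int(c[2]);x0=max(0,min(x-100,440));y0=max(0,min(y-75,330));print('crop',x0,y0)
cv2.imwrite('pics/w6c.png',cv2.resize(w['image'][y0:y0+150,x0:x0+200,::-1],None,fx=4,fy=4,interpolation=cv2.INTER_CUBIC))
E
```

```text
t 14.3 pos [ 563.  -353.3  145.8] yhead 72.06 tilt [-0.001  0.001 -1.   ] F [ 0.4 -0.8  0.4] w 0.798 ff 0.0 j [ 0.28  0.52  0.31  1.6  -0.18  1.04  1.9 ]
626.5 309 231 [[300.0, 253.0], [303.0, 209.0], [318.0, 210.0], [316.0, 254.0]] [[574.0, -368.2, 18.0], [543.6, -356.2, 18.0], [547.6, -345.9, 18.0], [578.2, -357.6, 18.0]]
crop 209 155
```

View pics/w6c.png

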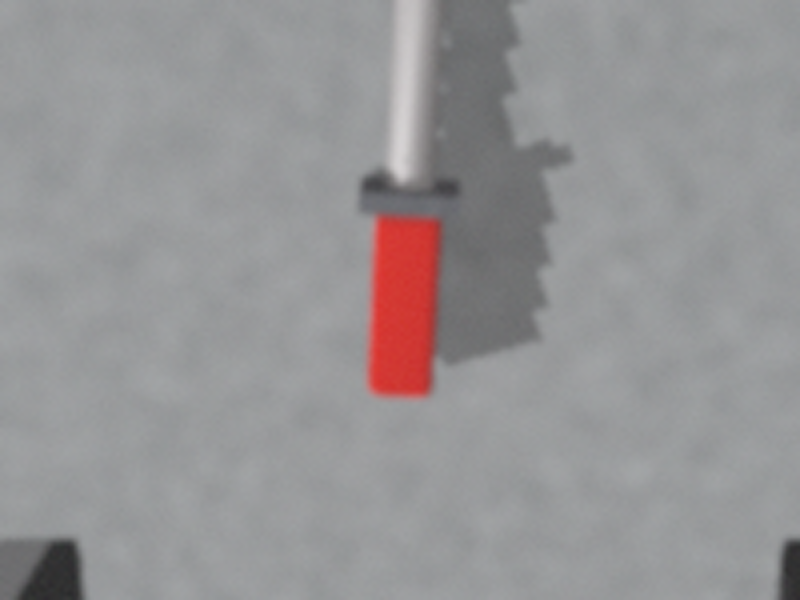

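Red handle top: centre (560.9,-357.0), length 33, width 11, heading 158.8°. The collar and shaft lie on the robot side. I'll grasp it.

Request:
step_arm(moves=[{"tx": 0.02, "ty": -0.1, "tz": 0, "ax": 0, "ay": 0, "az": 0.41, "jaw": 35}, {"tx": 0, "ty": 0, "tz": 0.7, "ax": 0, "ay": 0, "az": 0, "jaw": 35}, {"tx": 0, "ty": 0, "tz": 0.9, "ax": 0, "ay": 0, "az": 0, "jaw": 35}, {"tx": 0, "ty": 0, "tz": 0.8, "ax": 0, "ay": 0, "az": 0, "jaw": 35}, {"tx": 0, "ty": 0, "tz": 0.5, "ax": 0, "ay": 0, "az": 0, "jaw": 35}, {"tx": 0, "ty": 0, "tz": 0.2, "ax": 0, "ay": 0, "az": 0, "jaw": 35}, {"tx": 0, "ty": 0, "tz": 0, "ax": 0, "ay": 0, "az": 0, "jaw": 35}, {"tx": 0, "ty": 0, "tz": 0, "ax": 0, "ay": 0, "az": 0, "jaw": 35}])

```text
clock: 15.15
tool_pos: [562.1, -358.3, 23.7]
tool_rot: [0.001, 0.183, 0.983, -0.0]
ft_force: [0.7, -0.3, 0.1]
grip_width: 0.349
finger_force: 0.0
```

```bash
python3 - <<'E'
from h import *
go((560.9,-357,14),68.8)
E
```

```text
t 15.15 pos [ 562.1 -358.3   23.7] yhead 68.87 tilt [ 0.002 -0.001 -1.   ] F [ 0.7 -0.3  0.1] w 0.349 ff 0.0 j [ 0.3   0.67  0.28  1.68 -0.24  0.83  1.89]
shift units [0.041 0.019 0.243] az units 0.01
```

Request:
step_arm(moves=[{"tx": 0.03, "ty": 0.02, "tz": 0.14, "ax": 0, "ay": 0, "az": 0, "jaw": 35}, {"tx": 0, "ty": 0, "tz": 0.1, "ax": 0, "ay": 0, "az": 0, "jaw": 35}, {"tx": 0, "ty": 0, "tz": 0, "ax": 0, "ay": 0, "az": 0, "jaw": 35}, {"tx": 0, "ty": 0, "tz": 0, "ax": 0, "ay": 0, "az": 0, "jaw": 5}, {"tx": 0, "ty": 0, "tz": 0, "ax": 0, "ay": 0, "az": 0, "jaw": 5}, {"tx": 0, "ty": 0, "tz": 0, "ax": 0, "ay": 0, "az": 0, "jaw": 5}, {"tx": 0, "ty": 0, "tz": 0, "ax": 0, "ay": 0, "az": 0, "jaw": 5}, {"tx": 0, "ty": 0, "tz": 0, "ax": 0, "ay": 0, "az": 0, "jaw": 5}, {"tx": 0, "ty": 0, "tz": 0, "ax": 0, "ay": 0, "az": 0, "jaw": 5}, {"tx": 0, "ty": 0, "tz": 0, "ax": 0, "ay": 0, "az": 0, "jaw": 5}], newtons=40)

```text
clock: 16.15
tool_pos: [560.8, -356.8, 13.4]
tool_rot: [0.0, 0.183, 0.983, -0.0]
ft_force: [0.6, 0.7, 3.1]
grip_width: 0.131
finger_force: 41.6
```

```bash
python3 - <<'E'
from h import *
st()
E
```

```text
t 16.15 pos [ 560.8 -356.8   13.4] yhead 68.9 tilt [ 0.001 -0.    -1.   ] F [0.6 0.7 3.1] w 0.131 ff 41.6 j [ 0.31  0.68  0.28  1.69 -0.24  0.81  1.89]
```

Request:
step_arm(moves=[{"tx": 0, "ty": 0, "tz": -0.5, "ax": 0, "ay": 0, "az": 0, "jaw": 5}, {"tx": 0, "ty": 0, "tz": -0.9, "ax": 0, "ay": 0, "az": 0, "jaw": 5}, {"tx": 0, "ty": 0, "tz": -0.9, "ax": 0, "ay": 0, "az": 0.95, "jaw": 5}, {"tx": 0, "ty": 0, "tz": 0, "ax": 0, "ay": 0, "az": 0.95, "jaw": 5}, {"tx": 0, "ty": 0, "tz": 0, "ax": 0, "ay": 0, "az": 0.95, "jaw": 5}, {"tx": 0, "ty": 0, "tz": 0, "ax": 0, "ay": 0, "az": 0.95, "jaw": 5}, {"tx": 0, "ty": 0, "tz": 0, "ax": 0, "ay": 0, "az": 0.95, "jaw": 5}, {"tx": 0, "ty": 0, "tz": 0, "ax": 0, "ay": 0, "az": 0.95, "jaw": 5}, {"tx": 0, "ty": 0, "tz": 0, "ax": 0, "ay": 0, "az": 0.95, "jaw": 5}, {"tx": 0, "ty": 0, "tz": 0, "ax": 0, "ay": 0, "az": 0.95, "jaw": 5}, {"tx": 0, "ty": 0, "tz": 0, "ax": 0, "ay": 0, "az": 0.95, "jaw": 5}, {"tx": 0, "ty": 0, "tz": 0, "ax": 0, "ay": 0, "az": 0.94, "jaw": 5}])

```text
clock: 17.35
tool_pos: [560.1, -356.1, 104.4]
tool_rot: [-0.001, 0.751, 0.661, -0.0]
ft_force: [-0.3, -0.4, -0.7]
grip_width: 0.128
finger_force: 41.2
```

```bash
python3 - <<'E'
from h import *
go((556.1,-188.3,95),-7)
E
```

```text
t 17.35 pos [ 560.1 -356.1  104.4] yhead -7.32 tilt [-0.001  0.001 -1.   ] F [-0.3 -0.4 -0.7] w 0.128 ff 41.2 j [ 0.07  0.64  0.64  1.65 -0.43  1.    0.72]
shift units [ 4.149 -0.634  0.238] az units -0.04
```

Request:
step_arm(moves=[{"tx": 0.5, "ty": -0.1, "tz": 0.04, "ax": 0, "ay": 0, "az": -0.04, "jaw": 5}, {"tx": 0.8, "ty": -0.11, "tz": 0.04, "ax": 0, "ay": 0, "az": 0, "jaw": 5}, {"tx": 0.8, "ty": -0.11, "tz": 0.04, "ax": 0, "ay": 0, "az": 0, "jaw": 5}, {"tx": 0.8, "ty": -0.11, "tz": 0.04, "ax": 0, "ay": 0, "az": 0, "jaw": 5}, {"tx": 0.8, "ty": -0.11, "tz": 0.04, "ax": 0, "ay": 0, "az": 0, "jaw": 5}, {"tx": 0.45, "ty": -0.1, "tz": 0.04, "ax": 0, "ay": 0, "az": 0, "jaw": 5}, {"tx": 0, "ty": 0, "tz": 0, "ax": 0, "ay": 0, "az": 0, "jaw": 5}, {"tx": 0, "ty": 0, "tz": 0, "ax": 0, "ay": 0, "az": 0, "jaw": 5}])

```text
clock: 18.15
tool_pos: [554.4, -189.1, 95.3]
tool_rot: [0.0, 0.747, 0.665, -0.0]
ft_force: [0.4, 0.6, -0.3]
grip_width: 0.13
finger_force: 41.2
```

```bash
python3 - <<'E'
from h import *
s,tp,R=st();w=grab('wrist','w7');np.savez('w7.npz',p=tp[0],q=tp[1],**{k:w[k] for k in('image','K','tool_from_camera')})
for c in('yellow','red'):
  for a,u,v,r,k in blobs(w,c,30): print(c,a,round(u,1),round(v,1),cv2.boxPoints(r).round(1).tolist())
cv2.imwrite('pics/w7c.png',cv2.resize(w['image'][20:270,190:490,::-1],None,fx=2.6,fy=2.4,interpolation=cv2.INTER_CUBIC))
E
```

```text
t 18.15 pos [ 554.4 -189.1   95.3] yhead -6.67 tilt [-0.    -0.001 -1.   ] F [ 0.4  0.6 -0.3] w 0.13 ff 41.2 j [-0.24  0.52  0.65  1.85 -0.4   0.9   0.48]
yellow 2193.5 597.5 56.6 [[550.7999877929688, 46.0], [638.7000122070312, 38.0], [641.4000244140625, 67.0], [553.5, 75.0]]
yellow 2057.0 321.1 46.3 [[280.6000061035156, 59.5], [281.1000061035156, 31.899999618530273], [361.20001220703125, 33.20000076293945], [360.79998779296875, 60.79999923706055]]
yellow 1874.0 320.7 99.1 [[282.5, 111.80000305175781], [283.0, 85.4000015258789], [359.20001220703125, 87.0], [358.70001220703125, 113.4000015258789]]
red 4112.0 290.8 57.1 [[252.10000610351562, 0.0], [361.70001220703125, -3.700000047683716], [364.8999938964844, 90.0999984741211], [255.3000030517578, 93.9000015258789]]
red 2343.5 316.0 320.4 [[300.0, 282.0], [332.0, 282.0], [332.0, 360.0], [300.0, 360.0]]
```

View pics/w7c.png

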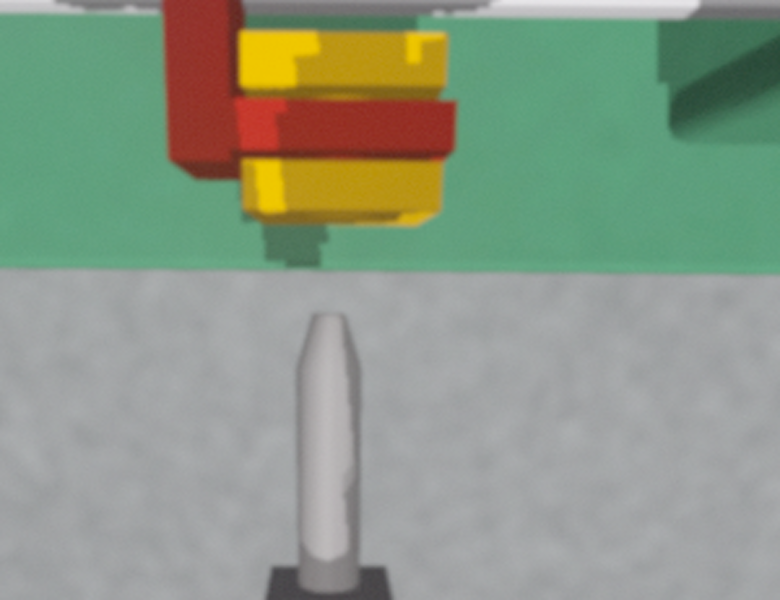

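The pin points straight at the fork. Its tip is at about (317,151) px and the shaft root at (316.5,264). The fork plate tops are centred at (321,99) and (321,46).

```bash
python3 - <<'E'
from h import *
d=dict(np.load('w7.npz'));tp=(d['p'],d['q']);R=Ro.from_quat(np.roll(tp[1],-1)).as_matrix()
h=np.radians(-6.9);ex=np.array([np.cos(h),np.sin(h)]);ey=np.array([-ex[1],ex[0]])
Q=[]
for b in([[280.6,59.5],[281.1,31.9],[361.2,33.2],[360.8,60.8]],[[282.5,111.8],[283,85.4],[359.2,87],[358.7,113.4]]):
    P=np.array([onz(d,p,61,tp) for p in b]);c=P.mean(0);Q.append(c);print(c.round(1),[np.linalg.norm(P[i]-P[(i+1)%4]).round(1) for i in range(4)],[np.degrees(np.arctan2(*(P[j]-P[i])[1::-1])).round(2) for i,j in((1,2),(0,3))])
print('fork',np.mean(Q,0), 'in tool frame',(R.T@(np.mean(Q,0)-tp[0])).round(1))
# pin in tool frame: height of tip if axis at tool z=-4.5+... 
T=d['tool_from_camera'];Ki=np.linalg.inv(d['K'])
for n,uv in(('tip',(316.9,150.8)),('root',(316.5,263.7))):
    r=T[:3,:3]@(Ki@np.array([*uv,1]));o=T[:3,3]
    for z in(3,4.5,6): k=(z-o[2])/r[2];print(n,z,(o+k*r).round(1))
E
```

```text
[568.  -87.7  61. ] [np.float64(10.1), np.float64(32.1), np.float64(10.1), np.float64(32.7)] [np.float64(-7.49), np.float64(-7.5)]
[ 565.7 -107.8   61. ] [np.float64(10.4), np.float64(31.6), np.float64(10.4), np.float64(32.2)] [np.float64(-7.77), np.float64(-7.79)]
fork [566.84121574 -97.7478333   61.        ] in tool frame [92.2  1.8 34.3]
tip 3 [62.4  0.1  3. ]
tip 4.5 [62.4  0.1  4.5]
tip 6 [62.3  0.1  6. ]
root 3 [20.4 -0.   3. ]
root 4.5 [19.9 -0.   4.5]
root 6 [19.4 -0.   6. ]
```

Request:
step_arm(moves=[{"tx": 0, "ty": 0.03, "tz": 0.4, "ax": 0, "ay": 0, "az": 0.04, "jaw": 5}, {"tx": 0, "ty": 0, "tz": 0.5, "ax": 0, "ay": 0, "az": 0, "jaw": 5}, {"tx": 0, "ty": 0, "tz": 0.25, "ax": 0, "ay": 0, "az": 0, "jaw": 5}, {"tx": 0, "ty": 0, "tz": 0, "ax": 0, "ay": 0, "az": 0, "jaw": 5}, {"tx": 0, "ty": 0, "tz": 0, "ax": 0, "ay": 0, "az": 0, "jaw": 5}, {"tx": 0, "ty": 0, "tz": 0, "ax": 0, "ay": 0, "az": 0, "jaw": 5}, {"tx": 0, "ty": 0, "tz": 0, "ax": 0, "ay": 0, "az": 0, "jaw": 5}])

```text
clock: 18.9
tool_pos: [556.4, -189.2, 50.2]
tool_rot: [0.001, 0.749, 0.662, 0.0]
ft_force: [1.2, 0.0, -0.6]
grip_width: 0.126
finger_force: 41.2
```

```bash
python3 - <<'E'
from h import *
h=np.radians(-7);ex=np.array([np.cos(h),np.sin(h)]);ey=np.array([-ex[1],ex[0]])
f=np.array([567.05,-97.4]); t=f-ey*77; print(t)
s,tp,R=st();w=grab('wrist','w8');t2=grab('top')
s,tp2,R=st()
for a,u,v,r,k in blobs(w,'yellow',100,(200,0,450,250)): print(a,round(u,1),round(v,1),cv2.boxPoints(r).round(1).tolist(),(R.T@(onz(w,(u,v),61,tp)-tp[0])).round(1))
go((*t,49.5),-7)
E
```

```text
[ 557.66606056 -173.82605368]
t 18.9 pos [ 556.4 -189.2   50.2] yhead -7.03 tilt [ 0.002 -0.    -1.   ] F [ 1.2  0.  -0.6] w 0.126 ff 41.2 j [-0.2   0.58  0.61  1.87 -0.45  0.82  0.52]
t 19.0 pos [ 556.2 -189.    50.1] yhead -7.02 tilt [ 0.001 -0.    -1.   ] F [-0.2  0.2 -0.6] w 0.127 ff 41.2 j [-0.2   0.58  0.61  1.88 -0.45  0.82  0.52]
3908.0 314.5 86.3 [[261.0, 67.0], [368.0, 67.0], [368.0, 107.0], [261.0, 107.0]] [ 82.   -0.7 -10.8]
3293.5 314.6 14.8 [[259.0, 0.0], [371.0, 0.0], [371.0, 30.0], [259.0, 30.0]] [101.3  -0.6 -10.8]
t 19.0 pos [ 556.2 -189.    50.1] yhead -7.02 tilt [ 0.001 -0.    -1.   ] F [-0.2  0.2 -0.6] w 0.127 ff 41.2 j [-0.2   0.58  0.61  1.88 -0.45  0.82  0.52]
shift units [ 0.381 -0.01   0.014] az units -0.0
```

Request:
step_arm(moves=[{"tx": 0.25, "ty": -0.015, "tz": 0.012, "ax": 0, "ay": 0, "az": 0, "jaw": 5}, {"tx": 0.1, "ty": 0, "tz": 0, "ax": 0, "ay": 0, "az": 0, "jaw": 5}, {"tx": 0.1, "ty": 0, "tz": 0, "ax": 0, "ay": 0, "az": 0, "jaw": 5}, {"tx": 0.1, "ty": 0, "tz": 0, "ax": 0, "ay": 0, "az": 0, "jaw": 5}, {"tx": 0, "ty": 0, "tz": 0, "ax": 0, "ay": 0, "az": 0, "jaw": 5}])

```text
clock: 19.5
tool_pos: [558.1, -165.9, 48.9]
tool_rot: [-0.0, 0.749, 0.663, 0.0]
ft_force: [-0.3, -0.5, -0.6]
grip_width: 0.128
finger_force: 41.2
```

```bash
python3 - <<'E'
from h import *
s,tp,R=st();print((R.T@s['ft_force']).round(1),s['wrist_torque'].round(2))
E
```

```text
t 19.5 pos [ 558.1 -165.9   48.9] yhead -6.94 tilt [ 0.     0.001 -1.   ] F [-0.3 -0.5 -0.6] w 0.128 ff 41.2 j [-0.25  0.58  0.61  1.89 -0.45  0.81  0.48]
[-0.5 -0.2  0.6] [ 0.01  0.06 -0.02]
```

Request:
step_arm(moves=[{"tx": 0.1, "ty": 0, "tz": 0, "ax": 0, "ay": 0, "az": 0, "jaw": 5}, {"tx": 0.1, "ty": 0, "tz": 0, "ax": 0, "ay": 0, "az": 0, "jaw": 5}, {"tx": 0.1, "ty": 0, "tz": 0, "ax": 0, "ay": 0, "az": 0, "jaw": 5}, {"tx": 0, "ty": 0, "tz": 0, "ax": 0, "ay": 0, "az": 0, "jaw": 5}])

```text
clock: 19.9
tool_pos: [559.5, -154.1, 48.9]
tool_rot: [-0.0, 0.749, 0.663, 0.0]
ft_force: [-0.7, 0.8, -0.3]
grip_width: 0.124
finger_force: 41.2
```

Request:
step_arm(moves=[{"tx": 0.1, "ty": 0, "tz": 0, "ax": 0, "ay": 0, "az": 0, "jaw": 5}, {"tx": 0.1, "ty": 0, "tz": 0, "ax": 0, "ay": 0, "az": 0, "jaw": 5}, {"tx": 0.1, "ty": 0, "tz": 0, "ax": 0, "ay": 0, "az": 0, "jaw": 5}, {"tx": 0, "ty": 0, "tz": 0, "ax": 0, "ay": 0, "az": 0, "jaw": 5}])

```text
clock: 20.3
tool_pos: [561.0, -142.1, 48.9]
tool_rot: [-0.0, 0.749, 0.663, 0.0]
ft_force: [-0.3, -0.8, -0.6]
grip_width: 0.125
finger_force: 41.2
```

Request:
step_arm(moves=[{"tx": 0.1, "ty": 0, "tz": 0, "ax": 0, "ay": 0, "az": 0, "jaw": 5}, {"tx": 0.1, "ty": 0, "tz": 0, "ax": 0, "ay": 0, "az": 0, "jaw": 5}, {"tx": 0.04, "ty": 0, "tz": 0, "ax": 0, "ay": 0, "az": 0, "jaw": 5}, {"tx": 0, "ty": 0, "tz": 0, "ax": 0, "ay": 0, "az": 0, "jaw": 5}])

```text
clock: 20.7
tool_pos: [562.1, -133.1, 49.0]
tool_rot: [-0.0, 0.749, 0.663, 0.0]
ft_force: [0.1, 0.2, 0.3]
grip_width: 0.132
finger_force: 41.2
```

Request:
step_arm(moves=[{"tx": 0.03, "ty": 0, "tz": 0, "ax": 0, "ay": 0, "az": 0, "jaw": 5}, {"tx": 0.03, "ty": 0, "tz": 0, "ax": 0, "ay": 0, "az": 0, "jaw": 5}, {"tx": 0, "ty": 0, "tz": 0, "ax": 0, "ay": 0, "az": 0, "jaw": 5}])

```text
clock: 21.0
tool_pos: [562.3, -131.1, 49.0]
tool_rot: [-0.0, 0.749, 0.663, 0.0]
ft_force: [0.3, -0.1, -1.3]
grip_width: 0.128
finger_force: 41.2
```

Request:
step_arm(moves=[{"tx": 0.03, "ty": 0, "tz": 0, "ax": 0, "ay": 0, "az": 0, "jaw": 5}, {"tx": 0.02, "ty": 0, "tz": 0, "ax": 0, "ay": 0, "az": 0, "jaw": 5}, {"tx": 0, "ty": 0, "tz": 0, "ax": 0, "ay": 0, "az": 0, "jaw": 5}])

```text
clock: 21.3
tool_pos: [562.3, -130.9, 49.1]
tool_rot: [0.001, 0.749, 0.662, -0.001]
ft_force: [-0.9, -3.9, -2.4]
grip_width: 0.127
finger_force: 41.1
```

```bash
python3 - <<'E'
from h import *
s,tp,R=st();print((R.T@s['ft_force']).round(1))
E
```

```text
t 21.3 pos [ 562.3 -130.9   49.1] yhead -7.07 tilt [ 0.    -0.002 -1.   ] F [-0.9 -3.9 -2.4] w 0.127 ff 41.1 j [-0.31  0.57  0.61  1.9  -0.44  0.81  0.42]
[-4.  -0.4  2.4]
```

Request:
step_arm(moves=[{"tx": 0, "ty": 0, "tz": 0, "ax": 0, "ay": 0, "az": 0, "jaw": 20}, {"tx": 0, "ty": 0, "tz": 0, "ax": 0, "ay": 0, "az": 0, "jaw": 35}, {"tx": 0, "ty": 0, "tz": 0, "ax": 0, "ay": 0, "az": 0, "jaw": 35}, {"tx": 0, "ty": 0, "tz": 0, "ax": 0, "ay": 0, "az": 0, "jaw": 35}, {"tx": 0, "ty": 0, "tz": -0.5, "ax": 0, "ay": 0, "az": 0, "jaw": 35}, {"tx": 0, "ty": 0, "tz": -0.9, "ax": 0, "ay": 0, "az": 0, "jaw": 35}, {"tx": -0.3, "ty": 0, "tz": -0.9, "ax": 0, "ay": 0, "az": 0, "jaw": 35}, {"tx": -0.5, "ty": 0, "tz": -0.5, "ax": 0, "ay": 0, "az": 0, "jaw": 35}, {"tx": 0, "ty": 0, "tz": 0, "ax": 0, "ay": 0, "az": 0, "jaw": 35}, {"tx": 0, "ty": 0, "tz": 0, "ax": 0, "ay": 0, "az": 0, "jaw": 35}])

```text
clock: 22.3
tool_pos: [558.5, -160.6, 160.8]
tool_rot: [-0.0, 0.749, 0.662, 0.0]
ft_force: [0.9, 0.8, -0.2]
grip_width: 0.352
finger_force: 0.0
```

```bash
python3 - <<'E'
from h import *
s,tp,R=st();w=grab('wrist','w9')
for c in('yellow','red'):
  for a,u,v,r,k in blobs(w,c,60,(150,0,500,479)): print(c,a,round(u,1),round(v,1),cv2.boxPoints(r).round(1).tolist(),onz(w,(u,v),61 if c=='yellow' else 54,tp).round(1))
t=grab('top','top9')
lv=cv2.cvtColor(t['image'],cv2.COLOR_RGB2GRAY)[160:205,245:290];cs,_=cv2.findContours((lv<40).astype(np.uint8),0,2)
for k in cs:
    if cv2.contourArea(k)>8:
        (u,v),r=cv2.minEnclosingCircle(k);print('lever',u+245,v+160,r,[onz(t,(u+245,v+160),z,None).round(1).tolist() for z in(130,145,160)])
A,B=w['image'],t['image'][140:300,200:440]
v=cv2.resize(B,(480,320),interpolation=cv2.INTER_CUBIC);can=np.zeros((560,640,3),np.uint8);can[:240]=cv2.resize(A[:],(640,480))[0:240][:,:];can[240:560,:480]=v
cv2.imwrite('pics/c10.png',can[:,:,::-1])
E
```

```text
t 22.3 pos [ 558.5 -160.6  160.8] yhead -7.06 tilt [ 0.     0.001 -1.   ] F [ 0.9  0.8 -0.2] w 0.352 ff 0.0 j [-0.34  0.44  0.71  1.81 -0.33  1.02  0.38]
yellow 768.0 316.8 123.4 [[290.0, 116.0], [344.0, 116.0], [344.0, 131.0], [290.0, 131.0]] [567.8 -86.7  61. ]
yellow 743.0 317.5 157.0 [[292.0, 149.0], [344.0, 149.0], [344.0, 165.0], [292.0, 165.0]] [ 565.8 -106.1   61. ]
yellow 285.0 484.5 142.0 [[468.0, 137.0], [499.0, 137.0], [499.0, 147.0], [468.0, 147.0]] [ 666.5 -109.6   61. ]
red 1641.5 295.7 129.5 [[270.29998779296875, 92.0999984741211], [345.6000061035156, 89.80000305175781], [347.3999938964844, 148.1999969482422], [272.1000061035156, 150.5]] [554.5 -88.5  54. ]
red 786.0 317.6 197.3 [[309.0, 174.0], [326.0, 174.0], [326.0, 221.0], [309.0, 221.0]] [ 562.8 -131.7   54. ]
```

The pin handle sits 35 mm outside the fork and 0.2 mm off its axis, which matches collar contact, and it has been released. Next I'll locate the lever knob.

```bash
python3 - <<'E'
from h import *
R=[]
for n,roi in(('top',(250,165,280,195)),('side',(315,178,340,205))):
    f=grab(n);x0,y0,x1,y1=roi;g=cv2.cvtColor(f['image'],cv2.COLOR_RGB2GRAY)[y0:y1,x0:x1];m=(g<62).astype(np.uint8)
    cs,_=cv2.findContours(m,0,2);print(n,g.min(),np.percentile(g,[5,15,30]))
    for k in sorted(cs,key=cv2.contourArea)[::-1][:3]:
        (u,v),r=cv2.minEnclosingCircle(k);M=cv2.moments(k);print(cv2.contourArea(k),u+x0,v+y0,r)
    k=max(cs,key=cv2.contourArea);(u,v),r=cv2.minEnclosingCircle(k);R.append(ray(f,(u+x0,v+y0)))
    if n=='top': ft,uv=f,(u+x0,v+y0)
p=tri(R);print('knob',p.round(1),[onz(ft,uv,z).round(1).tolist() for z in(139,149)])
h=np.radians(-7);ex=np.array([np.cos(h),np.sin(h)]);ey=np.array([-ex[1],ex[0]])
d=p[:2]-np.array([566.9,-97.2]);print('rel fork',d@ex,d@ey)
E
```

```text
top 34 [46. 62. 77.]
70.0 263.0 179.60000038146973 5.249862194061279
19.5 275.3076915740967 174.76923084259033 4.31397008895874
8.0 274.5 169.0 2.6926822662353516
side 34 [46.7 78.  99. ]
30.5 326.0 192.0 3.6056511402130127
4.5 318.0 178.5 3.0414812564849854
knob [631.  114.8 144.4] [[633.7, 115.1, 139.0], [630.5, 114.1, 149.0]]
rel fork 37.78001162374402 218.2607101699608
```

Request:
step_arm(moves=[{"tx": 0.88, "ty": -0.05, "tz": 0, "ax": 0, "ay": 0, "az": 0, "jaw": 0}, {"tx": 0.88, "ty": -0.05, "tz": 0, "ax": 0, "ay": 0, "az": 0, "jaw": 0}, {"tx": 0.88, "ty": -0.05, "tz": 0, "ax": 0, "ay": 0, "az": 0, "jaw": 0}, {"tx": 0.88, "ty": -0.05, "tz": 0, "ax": 0, "ay": 0, "az": 0, "jaw": 0}, {"tx": 0.88, "ty": -0.04, "tz": 0, "ax": 0, "ay": 0, "az": 0, "jaw": 0}, {"tx": 0.88, "ty": -0.04, "tz": 0, "ax": 0, "ay": 0, "az": 0, "jaw": 0}, {"tx": 0.88, "ty": -0.04, "tz": 0.1, "ax": 0, "ay": 0, "az": 0, "jaw": 0}, {"tx": 0.88, "ty": -0.04, "tz": 0.15, "ax": 0, "ay": 0, "az": 0, "jaw": 0}, {"tx": 0, "ty": 0, "tz": 0, "ax": 0, "ay": 0, "az": 0, "jaw": 0}, {"tx": 0, "ty": 0, "tz": 0, "ax": 0, "ay": 0, "az": 0, "jaw": 0}])

```text
clock: 23.5
tool_pos: [577.8, 121.7, 149.7]
tool_rot: [-0.0, 0.748, 0.664, -0.001]
ft_force: [0.5, -1.3, 0.4]
grip_width: 0.001
finger_force: 0.0
```

```bash
python3 - <<'E'
from h import *
go((631.5,114.6,151),-7)
E
```

```text
t 23.5 pos [577.8 121.7 149.7] yhead -6.83 tilt [-0.002 -0.001 -1.   ] F [ 0.5 -1.3  0.4] w 0.001 ff 0.0 j [-0.78  0.45  0.65  1.8  -0.32  1.   -0.12]
shift units [-0.016  1.354 -0.035] az units 0.02
```

Request:
step_arm(moves=[{"tx": 0, "ty": 0.4, "tz": 0, "ax": 0, "ay": 0, "az": 0, "jaw": 0}, {"tx": 0, "ty": 0.3, "tz": 0, "ax": 0, "ay": 0, "az": 0, "jaw": 0}, {"tx": 0, "ty": 0.3, "tz": 0, "ax": 0, "ay": 0, "az": 0, "jaw": 0}, {"tx": 0, "ty": 0.3, "tz": 0, "ax": 0, "ay": 0, "az": 0, "jaw": 0}, {"tx": 0, "ty": 0.3, "tz": 0, "ax": 0, "ay": 0, "az": 0, "jaw": 0}, {"tx": 0, "ty": 0.3, "tz": 0, "ax": 0, "ay": 0, "az": 0, "jaw": 0}, {"tx": 0, "ty": 0.2, "tz": 0, "ax": 0, "ay": 0, "az": 0, "jaw": 0}, {"tx": 0, "ty": 0, "tz": 0, "ax": 0, "ay": 0, "az": 0, "jaw": 0}])

```text
clock: 24.3
tool_pos: [662.9, 108.6, 150.5]
tool_rot: [0.0, 0.75, 0.662, -0.0]
ft_force: [-0.1, 0.2, -0.3]
grip_width: 0.003
finger_force: 0.0
```

Request:
step_arm(moves=[{"tx": 0, "ty": 0.1, "tz": 0, "ax": 0, "ay": 0, "az": 0, "jaw": 0}, {"tx": 0, "ty": 0.1, "tz": 0, "ax": 0, "ay": 0, "az": 0, "jaw": 0}, {"tx": 0, "ty": 0, "tz": 0, "ax": 0, "ay": 0, "az": 0, "jaw": 0}])

```text
clock: 24.6
tool_pos: [669.8, 108.5, 150.1]
tool_rot: [-0.0, 0.749, 0.662, -0.001]
ft_force: [-0.8, 0.4, 0.5]
grip_width: -0.003
finger_force: 0.3
```

Request:
step_arm(moves=[{"tx": 0, "ty": 0.1, "tz": 0, "ax": 0, "ay": 0, "az": 0, "jaw": 0}, {"tx": 0, "ty": 0.1, "tz": 0, "ax": 0, "ay": 0, "az": 0, "jaw": 0}, {"tx": 0, "ty": 0, "tz": 0, "ax": 0, "ay": 0, "az": 0, "jaw": 0}])

```text
clock: 24.9
tool_pos: [674.0, 108.3, 150.1]
tool_rot: [-0.004, 0.749, 0.663, -0.004]
ft_force: [-10.7, 0.3, 4.4]
grip_width: -0.001
finger_force: 5.5
```

```bash
python3 - <<'E'
from h import *
st();w=grab('wrist');t=grab('top')
A,B=w['image'],t['image'][140:300,190:430]
can=np.zeros((590,640,3),np.uint8);can[:360]=cv2.resize(A,(640,480))[:360];can[360:590,:345]=cv2.resize(B,(345,230),interpolation=cv2.INTER_CUBIC)
cv2.imwrite('pics/c11.png',can[:,:,::-1])
E
```

```text
t 24.9 pos [674.  108.3 150.1] yhead -7.01 tilt [-0.011  0.001 -1.   ] F [-10.7   0.3   4.4] w -0.001 ff 5.5 j [-0.63  0.62  0.62  1.55 -0.39  1.11 -0.05]
```

Request:
step_arm(moves=[{"tx": 0, "ty": 0.04, "tz": 0, "ax": 0, "ay": 0, "az": 0, "jaw": 0}, {"tx": 0, "ty": 0, "tz": 0, "ax": 0, "ay": 0, "az": 0, "jaw": 0}, {"tx": 0, "ty": 0, "tz": 0, "ax": 0, "ay": 0, "az": 0, "jaw": 0}, {"tx": 0, "ty": -0.4, "tz": 0, "ax": 0, "ay": 0, "az": 0, "jaw": 0}, {"tx": 0, "ty": -0.8, "tz": -0.5, "ax": 0, "ay": 0, "az": 0, "jaw": 0}, {"tx": 0.4, "ty": -0.8, "tz": -0.8, "ax": 0, "ay": 0, "az": 0, "jaw": 0}, {"tx": 0.8, "ty": -0.8, "tz": -0.8, "ax": 0, "ay": 0, "az": 0, "jaw": 0}, {"tx": 0.9, "ty": -0.5, "tz": 0, "ax": 0, "ay": 0, "az": 0, "jaw": 0}, {"tx": 0.9, "ty": 0, "tz": 0, "ax": 0, "ay": 0, "az": 0, "jaw": 0}, {"tx": 0.9, "ty": 0, "tz": 0, "ax": 0, "ay": 0, "az": 0, "jaw": 0}, {"tx": 0, "ty": 0, "tz": 0, "ax": 0, "ay": 0, "az": 0, "jaw": 0}, {"tx": 0, "ty": 0, "tz": 0, "ax": 0, "ay": 0, "az": 0, "jaw": 0}])

```text
clock: 26.2
tool_pos: [570.6, 276.6, 231.9]
tool_rot: [0.0, 0.748, 0.663, 0.0]
ft_force: [-0.1, -0.9, 0.8]
grip_width: 0.002
finger_force: 0.0
```

```bash
python3 - <<'E'
from h import *
st();t=grab('top');d=grab('side')
can=np.zeros((590,800,3),np.uint8)
can[:320,:480]=cv2.resize(t['image'][140:300,200:440],(480,320),interpolation=cv2.INTER_CUBIC)
can[330:590,:400]=cv2.resize(d['image'][170:300,240:440],(400,260),interpolation=cv2.INTER_CUBIC)
cv2.imwrite('pics/c12.png',can[:,:,::-1])
E
```

```text
t 26.2 pos [570.6 276.6 231.9] yhead -6.87 tilt [ 0.001  0.    -1.   ] F [-0.1 -0.9  0.8] w 0.002 ff 0.0 j [-0.99  0.45  0.65  1.6  -0.28  1.19 -0.4 ]
```

View pics/c12.png

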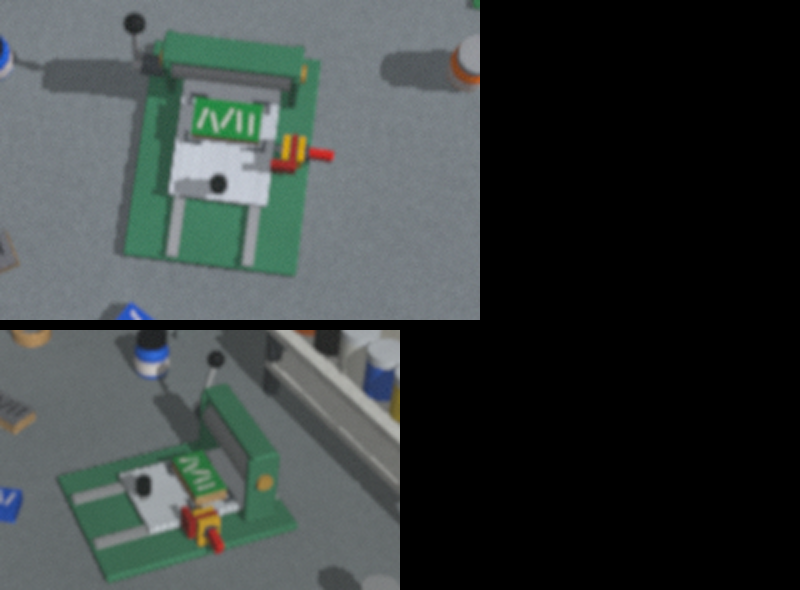

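The picture shows the block in place green side up, the bed home, the pin's red handle sticking out of the fork at (320,155), and the lever over with its ball at (134,23). The arm is clear, so I'll hand in.

```bash
python3 -c "
from station import order
print(order.close_job())"
```

```text
the job is handed in; nothing more can be done
None
```

I handed the job in at about 26 s: by the last camera check the green block is seated green side up, the bed is home, the pin is in to its collar and released, the lever is at its stop and the arm is clear; the hand-in returned no verdict.

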